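Fill the tasting tin, fit its double lid and lift off the outer lid

TASK

Drop one of the two loose wrapped sweets into each of the two pockets of the open round tin. Then lift the nested pair of lids together by the inner lid's wooden knob and lower it level onto the tin until the inner lid sits fully down on its ledge, without letting go early; then take the outer lid alone by its collar and lift it straight up, clear above the knob, leaving the inner lid seated and undisturbed, and finish still holding the outer lid level in the air above the tin, ready for its ribbon. Leave the other things on the counter where they are.

Things in the scene. Friction and masses are not known exactly. Their poses are not given: they have to be found in the camera images.
- tin: Open round bare-metal tin fixed to the counter, 132 mm outside, mouth 126 mm, rim 44 mm up. Origin: centre of underside, z up. Inside: a ledge ring 32 mm up (inner dia. 114 mm) where the inner lid sits; below it a wooden insert, top 18 mm up, with two pockets side by side along the tin's x, each 32 mm (x) by 58 mm (y), 12 mm deep.
- tin_seat (a point): Centre of the tin's ledge, 32 mm above the counter, where the origin of the seated inner lid lies; axes as the tin's.
- pocket_1 (a point): Centre of one pocket's mouth (18 mm above the counter, 20 mm to the tin's -x side); axes as the tin's, long side of the pocket along y.
- pocket_2 (a point): Centre of the other pocket's mouth (20 mm to the tin's +x side), likewise.
- inner_lid: Inner lid, 0.2 kg: steel disc, 121 mm dia., 4 mm thick, with a boss (60 mm dia., to 16 mm above the underside) and an upright wooden cylinder as knob, 20 mm dia., to 63 mm above the underside. Origin: centre of the underside, z up along the knob. It starts on the counter beside the tin with the outer lid nested on it.
- knob_top (a point): Centre of the top of the inner lid's wooden knob, 63 mm above the inner lid's underside. The top 24 mm of the knob stand out above the outer lid's collar.
- outer_lid: Bare-metal outer lid, 0.2 kg, loose on the inner lid's boss: plate 148 mm dia., 3 mm thick; skirt (inner dia. 142 mm) to 12 mm below the plate; on top a round collar, 40 mm outer dia., 20 mm high, whose 24 mm bore the knob passes freely. Origin: centre of the plate's underside, 16 mm above the inner lid's origin when nested; z up. Lifting by the knob takes both lids, by the collar the outer alone.
- collar_top (a point): Centre of the top edge of the outer lid's collar, 23 mm above the outer lid's origin.
- sweet_a_center (a point): Centre of a twist-wrapped sweet lying on the counter, 50 mm long (its y axis), 19 mm wide (x) and 20 mm high at its thick middle; 12 g.
- sweet_b_center (a point): Centre of the other twist-wrapped sweet, of the same size and axes. Either sweet may go into either pocket.
- brass_weight: Bystander: brass scale weight, 38 mm diameter, 34 mm high; origin at the centre of its underside.
- sweet_carton: Bystander: small upright carton of sweets, 30 x 110 x 65 mm; origin at the centre of its underside.
- choc_bar: Bystander: wrapped chocolate bar lying flat, 58 x 168 x 13 mm; origin at the centre of its underside.
- pad: Bystander: order pad lying flat, 150 x 104 x 14 mm; origin at the centre of its underside.
Things that resemble listed ones, but are neither listed nor needed, are in the scene too. What is shaped like the outer_lid but orange is not meant.

How it is judged:
On the way, in this order (a step that is already met when the one before it is completed fails the run):
1. one sweet lies in each pocket of the tin (((z of sweet_a_center in the frame of pocket_1 below 0.003 m and x of sweet_a_center in the frame of pocket_1 between -0.012 and 0.012 m and y of sweet_a_center in the frame of pocket_1 between -0.011 and 0.011 m and z of sweet_b_center in the frame of pocket_2 below 0.003 m and x of sweet_b_center in the frame of pocket_2 between -0.012 and 0.012 m and y of sweet_b_center in the frame of pocket_2 between -0.011 and 0.011 m) or (z of sweet_a_center in the frame of pocket_2 below 0.003 m and x of sweet_a_center in the frame of pocket_2 between -0.012 and 0.012 m and y of sweet_a_center in the frame of pocket_2 between -0.011 and 0.011 m and z of sweet_b_center in the frame of pocket_1 below 0.003 m and x of sweet_b_center in the frame of pocket_1 between -0.012 and 0.012 m and y of sweet_b_center in the frame of pocket_1 between -0.011 and 0.011 m))), for 0.2 s.
2. the nested lids sit on the tin: inner lid down on its ledge, outer lid still resting on it (z of inner_lid in the frame of tin_seat between -0.003 and 0.003 m and horizontal distance between inner_lid and tin_seat below 0.005 m and angle between each of inner_lid, outer_lid's own z axis and vertical below 0.05 rad and z of outer_lid in the frame of inner_lid below 0.019 m and horizontal distance between outer_lid and inner_lid below 0.005 m), for 0.2 s.
3. the outer lid is lifted off alone, the inner lid still seated (z of inner_lid in the frame of tin_seat between -0.003 and 0.003 m and horizontal distance between inner_lid and tin_seat below 0.005 m and angle between inner_lid's own z axis and vertical below 0.05 rad and z of outer_lid in the frame of tin_seat above 0.08 m), for 0.2 s.
At the end, for the whole second after the job is handed in: A sweet in each pocket (centre within 11 mm, not over 3 mm above its mouth); inner lid seated (3 mm in height, 5 mm sideways, level to 0.05 rad), untouched; outer lid held still and level (0.2 rad) in the fingers, plate over 80 mm above the ledge, within 60 mm of the tin axis, touching neither (all of step 3 and ((z of sweet_a_center in the frame of pocket_1 below 0.003 m and x of sweet_a_center in the frame of pocket_1 between -0.012 and 0.012 m and y of sweet_a_center in the frame of pocket_1 between -0.011 and 0.011 m and z of sweet_b_center in the frame of pocket_2 below 0.003 m and x of sweet_b_center in the frame of pocket_2 between -0.012 and 0.012 m and y of sweet_b_center in the frame of pocket_2 between -0.011 and 0.011 m) or (z of sweet_a_center in the frame of pocket_2 below 0.003 m and x of sweet_a_center in the frame of pocket_2 between -0.012 and 0.012 m and y of sweet_a_center in the frame of pocket_2 between -0.011 and 0.011 m and z of sweet_b_center in the frame of pocket_1 below 0.003 m and x of sweet_b_center in the frame of pocket_1 between -0.012 and 0.012 m and y of sweet_b_center in the frame of pocket_1 between -0.011 and 0.011 m)) and horizontal distance between outer_lid and tin_seat below 0.06 m and angle between outer_lid's own z axis and vertical below 0.2 rad and linear speed of outer_lid below 0.05 m/s and contact force between the fingers and outer_lid above 1 N and contact force between each of outer_lid, the fingers and inner_lid below 0.1 N and contact force between outer_lid and tin below 0.1 N); the arm keeps its last pose, push and grip.
It fails at once if the outer lid is parted from the inner lid while the inner lid is not seated in the tin (z of outer_lid in the frame of inner_lid above 0.03 m and distance between inner_lid and tin_seat above 0.007 m).
It fails at once if the lids are dropped onto the tin: the inner lid is let go above its ledge (horizontal distance between inner_lid and tin_seat below 0.05 m and z of inner_lid in the frame of tin_seat above 0.01 m and contact force between the fingers and inner_lid below 0.05 N).
It fails at once if another thing on the counter is pushed more than 30 mm (distance of any of brass_weight, sweet_carton, choc_bar, pad from where it was at the start of the episode above 0.03 m).
It also fails if it takes over 72 s, if anything falls off the work surface, if the arm or the gripper's body presses on something with over 40 N, if the wrist force passes 120 N, or if a joint passes its speed limit or range.

ROBOT

A 6-joint arm with a two-finger parallel gripper is mounted at the origin on a cart in front of the work surface, level with it; the furniture and walls round the work are solid. World frame = base frame: x ahead of the robot, y to its left, z up, the work surface at z = 0. Lengths are in m, angles in rad, forces in N, time in s.
With the tool pointing down it reaches from about 0.35 to 1 m from the base axis. Payload 7.1 kg.
Tool frame: the origin (TCP) lies at the very end of the fingers, on their centre line; the grasp point (between the pads) lies 19 mm behind it; x points along the fingers, y is the direction in which the jaws open and shut, and the axes are right-handed (so a half turn about x gives the same grasp; the last joint's range is limited). The gripper opens to 85 mm and grips with 20 to 120 N. Pads are 22 mm wide; open, the fingers measure 114 mm over their backs; the gripper's body (76 mm by 85 mm) begins 54 mm behind the grasp point. The pads swing forward as they close: fully open they stand 13 mm farther back than shut.
Start: joints at [1.238, 0.423, 1.63, -0, 1.089, -0.019], TCP at [0.193, 0.594, 0.231] pointing down, gripper open.
Joint ranges: [-3, 3], [-0.9, 2.11], [0.09, 2.58], [-1.31, 4.45], [0.11, 2.69], [-2.54, 2.54]. Speed limits (rad/s): [2.39, 2.39, 3.01, 3.14, 3.14, 3.14].

INTERFACE

Orientations are given as a unit quaternion [w, x, y, z].
In Python, from cell import manip gives the robot as it stands. The module is installed in compiled form; this text tells all that it offers.
- The arm moves only by the tool jog_arm, never from a script. Its argument "increments" is a list of rows, each an object of numbers: "x", "y", "z": the shift along the tool's x, y, z in m; "rx", "ry", "rz": the turn, a rotation vector about the tool's x, y, z in degrees; "jaw": the opening, from 0 (shut) to 1 (fully open). A call has 1 to 8 rows; each row is the pose to reach, as a shift and turn from the pose commanded when the call began, along the tool's axes at that moment; what a row does not reach only later rows make up. A row lasts 1/12 s, in which the tool goes at most 41.7 mm and 7.16 degrees, less where a joint would pass 70% of its speed; a pose out of reach is approached as far as the arm can. A call with a gripper value outside its range is refused whole. The fingers move at their own pace and stop on an object; the grip force is fixed at half the most. Time passes only in rows, so rows that repeat a pose let the fingers close. It gives the time, the measured TCP pose, the force and the opening at its end, in the units of the state.
- manip.sense(): the state, without advancing time (a new reading comes with each control period).
- manip.capture(name): name is "side" or "top"; returns (picture, depth): 480x640x3 uint8, red, green, blue; 480x640 float32, m along the optical axis (not along the pixel's ray), 0 where there is no reading.
- manip.camera_info(name): a dict with "fx", "fy", "cx", "cy" (pixels), "k1" (the pictures are not rectified: a ray, as slopes to the right and down, at radius r is drawn at 1 + k1 r^2 times it, then the intrinsics apply), "view" (4x4, takes a point from world to camera coordinates). Camera axes: x right, y down, z forward; pixel columns grow to the right and rows downward; lengths in m; the calibration is good to about 2 mm. A picture is of the moment at which its call begins. camera_info takes no time and is no camera call.
- manip.close_job(): hands the job in, once; it reports no verdict.
The state is a dict: "time_s": time; "qpos": joint angles; "joint_vel": joint speeds; "tau": joint torques, N m; "ee_pos": TCP position; "ee_rot": TCP orientation; "force": force on the tool from outside, world axes, zero at the start; "torque": the same for the moment, N m; "gripper_width": finger opening in m.
Only numpy, scipy, OpenCV 4.12 (cv2) and the standard library are available. Lean on these libraries where they do the work, as an engineer would, in place of code of your own. Each camera call takes 0.05 s, during which the arm holds its last target. There are 200 camera calls.

## Working session

There is one attempt and no reset: what is moved stays moved. The work goes in short steps, Python scripts to look and compute and a tool call to move; the robot and the scene stay as the last step left them, time stands still between calls to the robot, and variables do not carry over. Pictures are saved under pics/ and viewed, about 8 in all and at most 12, crops included, and the job is handed in when it is done.

Besides the shell and the picture viewer there is one more tool, called after "Call:" as name([rows], argument=value, ...), one row to a line, values as JSON. jog_arm: Moves the arm, as the interface text tells. Its arguments: {"type":"object","properties":{"increments":{"type":"array","items":{"type":"object","properties":{"x":{"type":"number"},"y":{"type":"number"},"z":{"type":"number"},"rx":{"type":"number"},"ry":{"type":"number"},"rz":{"type":"number"},"jaw":{"type":"number"}}}}},"required":["increments"]}

```bash
ls; mkdir -p pics; cat > h.py <<'E'
import numpy as np, cv2
from cell import manip
from scipy.spatial.transform import Rotation as R
def snap(n):
    im,d=manip.capture(n); return im,d,manip.camera_info(n)
def K(c): return np.array([[c['fx'],0,c['cx']],[0,c['fy'],c['cy']],[0,0,1.]]), np.array([c['k1'],0,0,0,0.])
def ray(c,uv):
    k,d=K(c); n=cv2.undistortPoints(np.array(uv,float).reshape(-1,1,2),k,d)[:,0]
    V=np.array(c['view']); r=np.c_[n,np.ones(len(n))]@V[:3,:3]
    return -V[:3,:3].T@V[:3,3], r
def atz(c,uv,z):
    o,r=ray(c,uv); return o+r*((z-o[2])/r[:,2])[:,None]
def atdepth(c,uv,d):
    o,r=ray(c,uv); return o+r*np.array(d,float).reshape(-1,1)
def proj(c,P):
    V=np.array(c['view']); k,d=K(c)
    return cv2.projectPoints(np.array(P,float).reshape(-1,1,3),cv2.Rodrigues(V[:3,:3])[0],V[:3,3],k,d)[0][:,0]
def cloud(c,d):
    v,u=np.mgrid[:480,:640]; return atdepth(c,np.stack([u,v],-1).reshape(-1,2),d.reshape(-1)).reshape(480,640,3)
def save(n,im): cv2.imwrite('pics/'+n,im[...,::-1])
E
python3 - <<'E'
from h import *
s=manip.sense(); print(s)
for n in('side','top'):
    im,d,c=snap(n); np.savez(n+'0.npz',im=im,d=d); save(n+'0.png',im); print(n,c,(d>0).mean())
E
```

```text
pics
{'time_s': 0.0, 'qpos': array([ 1.23799703e+00,  4.23853522e-01,  1.63073032e+00,  2.48723906e-05,
        1.08862685e+00, -1.90307649e-02]), 'joint_vel': array([-0.0011209 ,  0.00063705, -0.00166962,  0.00076146, -0.00060306,
       -0.00045536]), 'tau': array([ 1.02739192e-03, -5.57361424e+01, -2.81749231e+01,  1.84949927e-04,
        7.32704415e-03,  4.46465521e-06]), 'ee_pos': array([0.19270158, 0.59394219, 0.23052195]), 'ee_rot': array([ 0.69831407,  0.10992155,  0.69852964, -0.11104529]), 'force': array([0.03333995, 0.19566957, 0.48834199]), 'torque': array([-0.0045698 ,  0.04985699,  0.02541782]), 'gripper_width': 0.08542246331732095}
side {'fx': 559.6071048577828, 'fy': 559.6071048577828, 'cx': 316.64021013103314, 'cy': 237.93840186609555, 'k1': 0.05167797847205054, 'view': array([[ 0.88595886, -0.46348549, -0.01606565, -0.58053433],
       [-0.23227945, -0.41348893, -0.88038239,  0.08431003],
       [ 0.4014015 ,  0.7837143 , -0.47399234,  1.66934895],
       [ 0.        ,  0.        ,  0.        ,  1.        ]])} 0.905625
top {'fx': 576.8190287428911, 'fy': 576.8190287428911, 'cx': 319.7514662316767, 'cy': 242.14378148263316, 'k1': -0.15008634751866254, 'view': array([[-0.02620503, -0.9995979 , -0.01083243, -0.16359596],
       [-0.9862187 ,  0.02762203, -0.16312483,  0.53963644],
       [ 0.16335845,  0.00640845, -0.98654597,  1.42693123],
       [ 0.        ,  0.        ,  0.        ,  1.        ]])} 0.996083984375
```

View pics/top0.png

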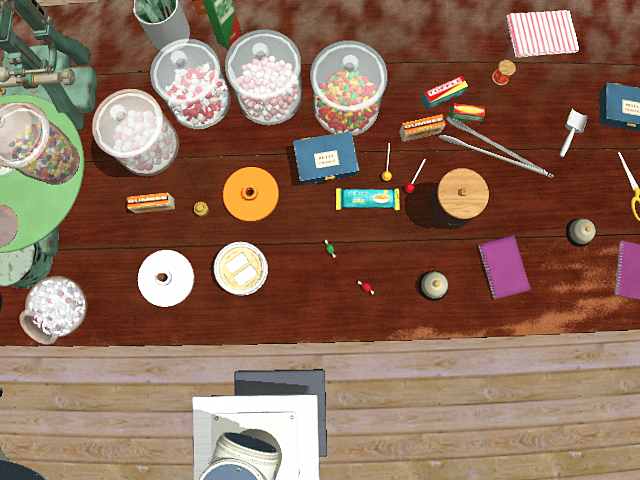

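View pics/side0.png

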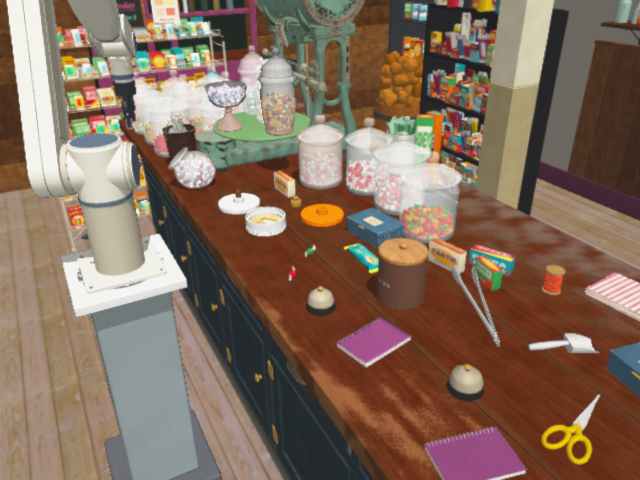

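Candidates in the top view: metal lid (165,277) versus the orange lookalike (250,194). The tin is at (241,268). The sweets are green (330,248) and red (367,287), versus lollipops (387,176) and (410,188). I choose the metal lid and the two twist-wrapped sweets, and check them with a close crop.

```bash
python3 - <<'E'
from h import *
z=np.load('top0.npz'); im,d=z['im'],z['d']; c=manip.camera_info('top')
zs=np.load('side0.npz'); cs=manip.camera_info('side')
a=cv2.resize(im[235:310,130:280],(800,400),interpolation=cv2.INTER_CUBIC)
b=cv2.resize(im[235:300,315:385],(215,200),interpolation=cv2.INTER_CUBIC)
s=cv2.resize(zs['im'][180:290,210:340],(236,200),interpolation=cv2.INTER_CUBIC)
w=np.zeros((600,800,3),np.uint8); w[:400]=a; w[400:,:215]=b; w[400:,230:466]=s
save('crop0.png',w)
P=cloud(c,d); Ps=cloud(cs,zs['d'])
for n,Q,ii in(('top',P,im),('side',Ps,zs['im'])):
    hsv=cv2.cvtColor(ii,cv2.COLOR_RGB2HSV).astype(int)
    X,Y,Z=Q[...,0],Q[...,1],Q[...,2]
    reg=(X>.3)&(X<.8)&(Y>-.35)&(Y<.25)
    print(n,'counter z',np.median(Z[reg]))
    cnt=np.median(Z[reg])
    for nm,m in(('red',(hsv[...,1]>150)&((hsv[...,0]<6)|(hsv[...,0]>172))&(hsv[...,2]>120)),('green',(hsv[...,1]>120)&(abs(hsv[...,0]-60)<18))):
        m=m&reg; k,l,st,ce=cv2.connectedComponentsWithStats(m.astype(np.uint8))
        for i in range(1,k):
            if st[i,4]>8: q=Q[l==i]; print(nm,ce[i].round(1),st[i,4],np.median(q,0).round(4),q[:,2].max().round(4))
E
```

```text
top counter z 0.0004868475964959762
red [366.  286.5] 58 [ 0.4215 -0.2938  0.0125] 0.0245
green [329.5 248.5] 55 [ 0.5221 -0.202   0.0129] 0.0252
side counter z 0.00032889974308636383
red [292.2 272.9] 38 [ 0.4201 -0.3004  0.0125] 0.0182
green [309.2 250.6] 26 [ 0.5208 -0.2097  0.0136] 0.0204
```

View pics/crop0.png

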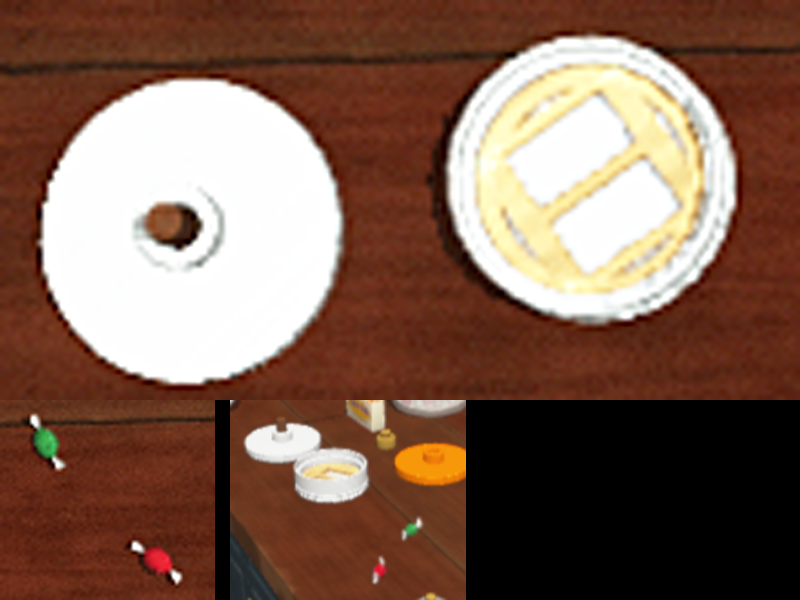

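The crop shows the nested metal lid with its brown knob at crop (165,225), the tin with two slanted pockets centred near (572,148) and (617,213), and the two twist-wrapped sweets. All match the description, so now I triangulate them.

```bash
cat >> h.py <<'E'
def tri(cu):
    A=np.zeros((3,3));b=np.zeros(3)
    for c,uv in cu:
        o,r=ray(c,[uv]); r=r[0]/np.linalg.norm(r[0]); M=np.eye(3)-np.outer(r,r); A+=M;b+=M@o
    p=np.linalg.solve(A,b); return p,[np.round(proj(c,p)[0]-uv,1) for c,uv in cu]
E
python3 - <<'E'
from h import *
z=np.load('top0.npz'); im,d=z['im'],z['d']; c=manip.camera_info('top')
zs=np.load('side0.npz'); cs=manip.camera_info('side')
print('cam',ray(c,[[0,0]])[0],ray(cs,[[0,0]])[0])
print('green',tri([(c,[329.5,248.5]),(cs,[309.2,250.6])]),'red',tri([(c,[366,286.5]),(cs,[292.2,272.9])]))
for n,t in(('green',[[35,422],[60,465]]),('red',[[135,545],[178,578]])):
    uv=np.array(t)-[0,400]; uv=uv/3.075+[315,235]-.5+.16
    p=atz(c,uv,.01); print(n,p.round(4),p.mean(0),'yaw',np.degrees(np.arctan2(*(p[1]-p[0])[1::-1])),np.linalg.norm(p[1]-p[0]))
g=im.min(2)
# bright blobs
for nm,m0,cc,boxes in(('top',im,c,dict(lid=(130,240,205,315),tin=(205,232,280,305))),('side',zs['im'],cs,dict(lid=(213,185,262,218),tin=(240,203,292,240)))):
    hsv=cv2.cvtColor(m0,cv2.COLOR_RGB2HSV).astype(int)
    for k,(x0,y0,x1,y1) in boxes.items():
        m=np.zeros(m0.shape[:2],np.uint8); m[y0:y1,x0:x1]=(m0[y0:y1,x0:x1].min(2)>110)
        cn=max(cv2.findContours(m,cv2.RETR_EXTERNAL,cv2.CHAIN_APPROX_NONE)[0],key=cv2.contourArea)
        e=cv2.fitEllipse(cv2.convexHull(cn)); print(nm,k,np.round(e[0],1),np.round(e[1],1), cv2.boundingRect(cn))
        if nm=='top':
            for h in((.016,.019) if k=='lid' else (.044,)): 
                q=atz(cc,cn[:,0].astype(float),h); (a,b),r=cv2.minEnclosingCircle(q[:,:2].astype(np.float32)); print(h,a,b,r,'ellc',atz(cc,[e[0]],h))
    if nm=='top':
        m=np.zeros(m0.shape[:2],np.uint8); m[235:310,205:280]=(m0[235:310,205:280].min(2)>225)
        k,l,st,ce=cv2.connectedComponentsWithStats(m,connectivity=4)
        for i in range(1,k):
            if st[i,4]>40:
                q=atz(cc,np.argwhere(l==i)[:,::-1].astype(float),.012); r=cv2.minAreaRect((q[:,:2]*1000).astype(np.float32)); print('pocket?',ce[i],st[i,4],r, q.mean(0), 'dep',np.median(cloud(cc,d)[l==i],0))
        # knob
        m=np.zeros(m0.shape[:2],np.uint8); b=m0[265:290,150:180].astype(int); 
for nm,ii,Q,bx in(('top',im,cloud(c,d),(150,265,180,290)),('side',zs['im'],cloud(cs,zs['d']),(213,185,262,218))):
    x0,y0,x1,y1=bx; q=Q[y0:y1,x0:x1]; m=(q[...,2]>.05)&(q[...,2]<.075)
    ys,xs=np.nonzero(m); print(nm,'knob',m.sum(),xs.mean()+x0,ys.mean()+y0,ys.min()+y0,np.median(q[m],0),q[m].max(0))
    top=np.percentile(q[m][:,2],80);t=q[m][q[m][:,2]>top-.003];print(t.mean(0),len(t))
E
```

```text
cam [ 0.29481124 -0.18758045  1.49398921] [-0.13616615 -1.54250061  0.85615702]
green (array([ 0.5233651 , -0.20292454,  0.00885531]), [array([ 0., -0.]), array([-0.,  0.])]) red (array([ 0.42189458, -0.29432038,  0.00881629]), [array([ 0.1, -0.2]), array([-0.2,  0. ])])
green [[ 0.541  -0.1944  0.01  ]
 [ 0.5036 -0.2144  0.01  ]] [ 0.52225302 -0.20440249  0.01      ] yaw -151.7656199093169 0.042444562236376056
red [[ 0.434  -0.2753  0.01  ]
 [ 0.4053 -0.3104  0.01  ]] [ 0.41964779 -0.29284085  0.01      ] yaw -129.38289760600125 0.04531958758990528
top lid [165.4 277.9] [55.7 57.5] (137, 250, 57, 57)
0.016 0.4564242362976074 0.22762422263622284 0.07597275823354721 ellc [[0.45627094 0.22710928 0.016     ]]
0.019 0.4560960829257965 0.2267814427614212 0.07581872493028641 ellc [[0.45594321 0.22626754 0.019     ]]
top tin [240.4 268.2] [52.8 54.3] (214, 242, 54, 54)
0.044 0.4730337858200073 0.02659630961716175 0.07053928077220917 ellc [[0.47356635 0.02523548 0.044     ]]
pocket? [237.66228893 267.21013133] 533 ((479.6924743652344, 32.450950622558594), (134.58868408203125, 132.00830078125
[... 250 characters left out ...]
1 0.04046382 0.012     ] dep [0.49225799 0.04179406 0.00543468]
pocket? [244.844 275.352] 250 ((458.4935302734375, 17.930025100708008), (31.226802825927734, 55.2235221862793), 33.88048553466797) [0.4584639  0.01837095 0.012     ] dep [0.45956512 0.01928455 0.00534047]
side lid [241.8 205.3] [25.8 47.7] (218, 193, 44, 25)
side tin [261.6 218.6] [34.2 51.4] (240, 203, 46, 34)
top knob 58 160.58620689655172 275.9655172413793 272 [0.45651329 0.22656957 0.05997192] [0.46715312 0.23670137 0.06963406]
[0.45744728 0.2280834  0.06397897] 27
side knob 30 237.56666666666666 191.53333333333333 189 [0.45381935 0.22309598 0.06082834] [0.46461545 0.23449732 0.06593867]
[0.45479119 0.22325055 0.06359798] 15
```

```bash
cat > fit.py <<'E'
from h import *
from scipy.optimize import minimize
S=6
def filled(m):
    cn=[k for k in cv2.findContours(m,cv2.RETR_EXTERNAL,cv2.CHAIN_APPROX_NONE)[0] if cv2.contourArea(k)>60]
    o=np.zeros_like(m); cv2.drawContours(o,cn,-1,1,-1); return o
TIN=[[(.066,0),(.066,.044)]]; LID=[[(.074,.004),(.074,.019)],[(.02,.019),(.02,.039)]]
OUT=[[(.074,-.012),(.074,.003)],[(.02,.003),(.02,.023)]]
a=np.linspace(0,2*np.pi,120)
def render(c,box,objs):
    x0,y0,x1,y1=box; o=np.zeros(((y1-y0)*S,(x1-x0)*S),np.uint8)
    for p,parts in objs:
        for hull in parts:
            P=np.concatenate([np.c_[p[0]+r*np.cos(a),p[1]+r*np.sin(a),0*a+z+p[2]] for r,z in hull])
            uv=(proj(c,P)-[x0,y0]+.5)*S
            cv2.fillConvexPoly(o,cv2.convexHull(uv.astype(np.float32)).round().astype(np.int32),1)
    return cv2.resize(o*255,(x1-x0,y1-y0),interpolation=cv2.INTER_AREA)/255.
def fit(views,parts,x0,zfree=True):
    # views: (cam, box, mask float crop); x0: list of xyz
    x0=np.array(x0,float); n=len(parts)
    def f(v):
        p=v.reshape(n,3)*1e-3
        return sum(np.abs(render(c,b,list(zip(p,parts)))-m).sum() for c,b,m in views)
    r=minimize(f,x0.ravel()*1e3,method='Nelder-Mead',options=dict(initial_simplex=np.r_[[x0.ravel()*1e3],x0.ravel()*1e3+4*np.eye(3*n)],xatol=.05,fatol=.2,maxiter=900))
    return r.x.reshape(n,3)/1e3,r.fun
E
python3 - <<'E'
from fit import *
z=np.load('top0.npz'); zs=np.load('side0.npz'); ct=manip.camera_info('top'); cs=manip.camera_info('side')
bt=(130,235,280,310); bs=(213,187,292,242)
def mk(im,b):
    m=np.zeros(im.shape[:2],np.uint8); x0,y0,x1,y1=b; m[y0:y1,x0:x1]=im[y0:y1,x0:x1].min(2)>110
    if b is bs: m[:203,265:]=0
    return filled(m)[y0:y1,x0:x1].astype(float)
vt=(ct,bt,mk(z['im'],bt)); vs=(cs,bs,mk(zs['im'],bs))
i0=[[.456,.227,0],[.475,.028,0]]
print('both',fit([vt,vs],[LID,TIN],i0)); print('top',fit([vt],[LID,TIN],i0)); print('side',fit([vs],[LID,TIN],i0))
for n,Q,b in(('top',cloud(ct,z['d']),bt),('side',cloud(cs,zs['d']),bs)):
    q=Q[b[1]:b[3],b[0]:b[2]].reshape(-1,3); m=(q[:,2]>.036)&(q[:,2]<.052)&(np.hypot(q[:,0]-.475,q[:,1]-.028)<.075)
    q=q[m]; s=np.linalg.lstsq(np.c_[2*q[:,:2],np.ones(len(q))],(q[:,:2]**2).sum(1),rcond=None)[0]; print(n,'rim',len(q),s[:2],np.sqrt(s[2]+s[0]**2+s[1]**2),np.median(q[:,2]))
E
```

```text
both (array([[4.57221719e-01, 2.28506911e-01, 3.21383914e-04],
       [4.76194126e-01, 2.75951091e-02, 1.01190078e-03]]), np.float64(194.87450980392157))
top (array([[0.4569924 , 0.2284514 , 0.00180588],
       [0.47589843, 0.02766375, 0.00302543]]), np.float64(107.74117647058824))
side (array([[0.45705023, 0.22889697, 0.00082997],
       [0.47611152, 0.02683666, 0.00113262]]), np.float64(81.5529411764706))
top rim 244 [0.47560202 0.02761948] 0.06260272271891511 0.042069599027946936
side rim 255 [0.47518171 0.02643448] 0.06411276047831244 0.04113931398784165
```

```bash
cat >> h.py <<'E'
def goal(p,yaw=None,s=None):
    """increments to bring TCP to p, tool down, tool y at yaw deg (mod 180, nearest unless exact)"""
    s=s or manip.sense(); q=s['ee_rot']; M=R.from_quat([q[1],q[2],q[3],q[0]])
    m=M.as_matrix(); cur=np.degrees(np.arctan2(m[1,1],m[0,1]))
    out=dict(pos=s['ee_pos'].round(4),yaw=round(cur,1),q=s['qpos'].round(2),t=round(s['time_s'],2),w=round(s['gripper_width'],4),F=s['force'].round(1),tilt=np.degrees(np.arccos(-m[2,0])).round(2))
    if yaw is None: yaw=cur
    yaw=cur+(yaw-cur+90)%180-90; t=np.radians(yaw)
    G=np.c_[[0,0,-1],[np.cos(t),np.sin(t),0],np.cross([0,0,-1],[np.cos(t),np.sin(t),0])]
    rv=(M.inv()*R.from_matrix(G)).as_rotvec(degrees=True)
    d=m.T@(np.array(p)-s['ee_pos'])
    print(out); print('xyz',d.round(4),'rxyz',rv.round(2),'toyaw',round(yaw,1),'rows>=',np.ceil(max(np.linalg.norm(d)/.0417,np.linalg.norm(rv)/7.16)))
E
python3 - <<'E'
from h import *
goal([.522,-.2035,.12],118)
E
```

```text
{'pos': array([0.1927, 0.594 , 0.2306]), 'yaw': np.float64(72.0), 'q': array([ 1.24,  0.42,  1.63, -0.  ,  1.09, -0.02]), 't': 0.1, 'w': 0.0858, 'F': array([ 0.2, -0.6,  0.6]), 'tilt': np.float64(0.08)}
xyz [ 0.1115 -0.6568  0.5594] rxyz [-4.598e+01 -3.000e-02  8.000e-02] toyaw 118.0 rows>= 21.0
```

Call:
jog_arm([
  {"y": -0.03, "z": 0.025, "rx": 6},
  {"y": -0.06, "z": 0.05, "rx": 12},
  {"y": -0.09, "z": 0.075, "rx": 18},
  {"y": -0.12, "z": 0.1, "rx": 24},
  {"y": -0.15, "z": 0.125, "rx": 31},
  {"y": -0.18, "z": 0.15, "rx": 38},
  {"y": -0.21, "z": 0.175, "rx": 45},
  {"y": -0.24, "z": 0.2, "rx": 52},
])

```text
validation failed for argument at $.in...
```

```bash
python3 -c "
from h import *
goal([.522,-.2035,.13],-62)"
```

```text
{'pos': array([0.1927, 0.594 , 0.2306]), 'yaw': np.float64(72.0), 'q': array([ 1.24,  0.42,  1.63, -0.  ,  1.09, -0.02]), 't': 0.1, 'w': 0.0858, 'F': array([ 0.2, -0.6,  0.6]), 'tilt': np.float64(0.08)}
xyz [ 0.1015 -0.6568  0.5594] rxyz [-4.598e+01 -3.000e-02  8.000e-02] toyaw 118.0 rows>= 21.0
```

Call:
jog_arm([
  {"x": 0, "y": -0.03, "z": 0.025, "rx": 6, "ry": 0, "rz": 0, "jaw": 1},
  {"x": 0, "y": -0.06, "z": 0.05, "rx": 12, "ry": 0, "rz": 0, "jaw": 1},
  {"x": 0, "y": -0.09, "z": 0.075, "rx": 18, "ry": 0, "rz": 0, "jaw": 1},
  {"x": 0, "y": -0.12, "z": 0.1, "rx": 24, "ry": 0, "rz": 0, "jaw": 1},
  {"x": 0, "y": -0.15, "z": 0.125, "rx": 31, "ry": 0, "rz": 0, "jaw": 1},
  {"x": 0, "y": -0.18, "z": 0.15, "rx": 38, "ry": 0, "rz": 0, "jaw": 1},
  {"x": 0, "y": -0.21, "z": 0.175, "rx": 45, "ry": 0, "rz": 0, "jaw": 1},
  {"x": 0, "y": -0.24, "z": 0.2, "rx": 52, "ry": 0, "rz": 0, "jaw": 1},
])

```text
time_s: 0.77
ee_pos: [0.3091, 0.3026, 0.2312]
ee_rot: [0.578, 0.407, 0.578, -0.407]
force: [1.8, 0.7, 0.3]
gripper_width: 0.0857
```

```bash
sed -i 's/    yaw=cur+(yaw-cur+90)%180-90; t/    t/' h.py; python3 -c "
from h import *
goal([.522,-.2035,.13],-62)"
```

```text
{'pos': array([0.3091, 0.3026, 0.2312]), 'yaw': np.float64(19.7), 'q': array([ 0.75,  0.14,  2.04, -0.  ,  0.97,  0.4 ]), 't': 0.77, 'w': 0.0857, 'F': array([1.8, 0.7, 0.3]), 'tilt': np.float64(0.01)}
xyz [0.1012 0.0298 0.5482] rxyz [8.171e+01 2.000e-02 0.000e+00] toyaw -62 rows>= 14.0
```

Call:
jog_arm([
  {"x": 0.005, "y": 0.002, "z": 0.039, "rx": 6, "ry": 0, "rz": 0, "jaw": 0.8},
  {"x": 0.01, "y": 0.004, "z": 0.078, "rx": 12, "ry": 0, "rz": 0, "jaw": 0.8},
  {"x": 0.015, "y": 0.006, "z": 0.117, "rx": 18, "ry": 0, "rz": 0, "jaw": 0.8},
  {"x": 0.02, "y": 0.008, "z": 0.156, "rx": 24, "ry": 0, "rz": 0, "jaw": 0.7},
  {"x": 0.025, "y": 0.01, "z": 0.195, "rx": 30, "ry": 0, "rz": 0, "jaw": 0.6},
  {"x": 0.03, "y": 0.012, "z": 0.234, "rx": 36, "ry": 0, "rz": 0, "jaw": 0.6},
  {"x": 0.035, "y": 0.014, "z": 0.273, "rx": 42, "ry": 0, "rz": 0, "jaw": 0.6},
  {"x": 0.04, "y": 0.017, "z": 0.312, "rx": 48, "ry": 0, "rz": 0, "jaw": 0.6},
])

```text
time_s: 1.43
ee_pos: [0.4319, 0.0151, 0.1911]
ee_rot: [-0.363, -0.607, -0.363, 0.607]
force: [0.4, 1.2, -0.3]
gripper_width: 0.051
```

```bash
python3 -c "
from h import *
goal([.522,-.2035,.10],-62)"
```

```text
{'pos': array([0.4319, 0.0151, 0.1911]), 'yaw': np.float64(-28.3), 'q': array([0.01, 0.2 , 2.07, 0.  , 0.87, 0.5 ]), 't': 1.43, 'w': 0.051, 'F': array([ 0.4,  1.2, -0.3]), 'tilt': np.float64(0.01)}
xyz [0.091  0.183  0.1498] rxyz [3.371e+01 0.000e+00 1.000e-02] toyaw -62 rows>= 7.0
```

Call:
jog_arm([
  {"x": 0.01, "y": 0.026, "z": 0.021, "rx": 5, "ry": 0, "rz": 0, "jaw": 0.6},
  {"x": 0.025, "y": 0.055, "z": 0.045, "rx": 11, "ry": 0, "rz": 0, "jaw": 0.6},
  {"x": 0.04, "y": 0.084, "z": 0.069, "rx": 17, "ry": 0, "rz": 0, "jaw": 0.6},
  {"x": 0.055, "y": 0.113, "z": 0.093, "rx": 23, "ry": 0, "rz": 0, "jaw": 0.6},
  {"x": 0.07, "y": 0.142, "z": 0.117, "rx": 29, "ry": 0, "rz": 0, "jaw": 0.6},
  {"x": 0.085, "y": 0.17, "z": 0.14, "rx": 33.7, "ry": 0, "rz": 0, "jaw": 0.6},
  {"x": 0.091, "y": 0.183, "z": 0.15, "rx": 33.7, "ry": 0, "rz": 0, "jaw": 0.6},
  {"x": 0.091, "y": 0.183, "z": 0.15, "rx": 33.7, "ry": 0, "rz": 0, "jaw": 0.6},
])

```text
time_s: 2.1
ee_pos: [0.5236, -0.204, 0.0987]
ee_rot: [-0.172, -0.686, -0.172, 0.686]
force: [0.4, -0.6, -0.0]
gripper_width: 0.0511
```

```bash
python3 -c "
from h import *
goal([.5225,-.2035,.003],-62)
im,d,c=snap('side'); im2,d2,c2=snap('top')
a=cv2.resize(im[160:290,240:370],(400,400),interpolation=cv2.INTER_CUBIC);b=cv2.resize(im2[190:310,270:390],(400,400),interpolation=cv2.INTER_CUBIC)
save('c1.png',np.hstack([a,b])); print(proj(c,[.5225,-.2035,.1]),proj(c2,[.5225,-.2035,.1]))"
```

```text
{'pos': array([ 0.5236, -0.204 ,  0.0987]), 'yaw': np.float64(-61.8), 'q': array([-0.39,  0.52,  1.85, -0.  ,  0.77,  0.69]), 't': 2.1, 'w': 0.0511, 'F': array([ 0.4, -0.6, -0. ]), 'tilt': np.float64(0.05)}
xyz [ 0.0957 -0.0009  0.0007] rxyz [0.21 0.04 0.03] toyaw -62 rows>= 3.0
[[308.30426407 224.23399904]] [[329.98054579 243.12540818]]
```

View pics/c1.png

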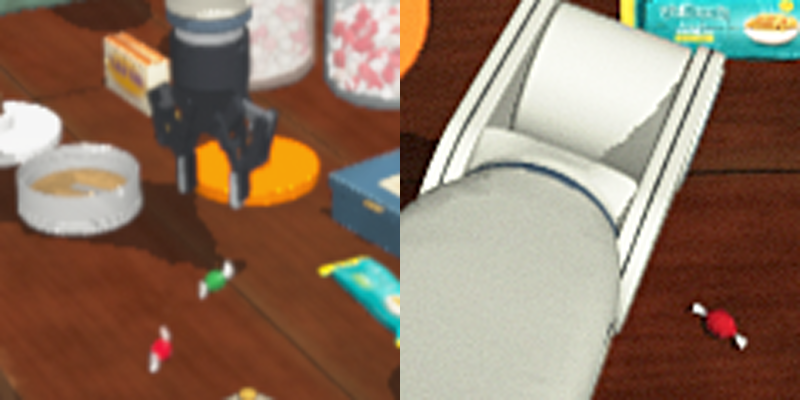

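Midpoint of the fingertips in the side crop is at (212,197), which is pixel (309,224). The predicted TCP is (308,224), so robot and cameras agree. The green sweet is directly below. Descend and grip.

Call:
jog_arm([
  {"x": 0.03, "y": -0.001, "z": 0.001, "rx": 0, "ry": 0, "rz": 0, "jaw": 0.6},
  {"x": 0.06, "y": -0.001, "z": 0.001, "rx": 0, "ry": 0, "rz": 0, "jaw": 0.6},
  {"x": 0.085, "y": -0.001, "z": 0.001, "rx": 0, "ry": 0, "rz": 0, "jaw": 0.6},
  {"x": 0.095, "y": -0.001, "z": 0.001, "rx": 0, "ry": 0, "rz": 0, "jaw": 0.6},
  {"x": 0.095, "y": -0.001, "z": 0.001, "rx": 0, "ry": 0, "rz": 0, "jaw": 0.1},
  {"x": 0.095, "y": -0.001, "z": 0.001, "rx": 0, "ry": 0, "rz": 0, "jaw": 0.1},
  {"x": 0.095, "y": -0.001, "z": 0.001, "rx": 0, "ry": 0, "rz": 0, "jaw": 0.1},
  {"x": 0.095, "y": -0.001, "z": 0.001, "rx": 0, "ry": 0, "rz": 0, "jaw": 0.1},
])

```text
time_s: 2.87
ee_pos: [0.5229, -0.2009, 0.0071]
ee_rot: [0.174, 0.686, 0.173, -0.685]
force: [1.2, -0.2, 0.3]
gripper_width: 0.0158
```

Call:
jog_arm([
  {"x": 0, "y": 0, "z": 0, "rx": 0, "ry": 0, "rz": 0, "jaw": 0.1},
  {"x": 0, "y": 0, "z": 0, "rx": 0, "ry": 0, "rz": 0, "jaw": 0.1},
  {"x": 0, "y": 0, "z": 0, "rx": 0, "ry": 0, "rz": 0, "jaw": 0.1},
])

```text
time_s: 3.12
ee_pos: [0.5229, -0.201, 0.007]
ee_rot: [0.173, 0.686, 0.172, -0.685]
force: [-0.0, 2.6, 7.9]
gripper_width: 0.0154
```

```bash
python3 -c "
from h import *
goal([.5225,-.2035,.003],-62)"
```

```text
{'pos': array([ 0.5229, -0.201 ,  0.007 ]), 'yaw': np.float64(-61.7), 'q': array([-0.39,  0.67,  1.87,  0.  ,  0.59,  0.69]), 't': 3.12, 'w': 0.0154, 'F': array([-0. ,  2.6,  7.9]), 'tilt': np.float64(0.15)}
xyz [0.004  0.002  0.0015] rxyz [ 0.31 -0.11 -0.1 ] toyaw -62 rows>= 1.0
```

Call:
jog_arm([
  {"x": -0.02, "y": 0, "z": 0, "rx": 0, "ry": 0, "rz": 0, "jaw": 0.1},
  {"x": -0.05, "y": 0, "z": 0, "rx": 0, "ry": 0, "rz": 0, "jaw": 0.1},
  {"x": -0.08, "y": 0, "z": 0, "rx": 0, "ry": 0, "rz": 0, "jaw": 0.1},
  {"x": -0.1, "y": 0, "z": 0, "rx": 0, "ry": 0, "rz": 0, "jaw": 0.1},
  {"x": -0.1, "y": 0, "z": 0, "rx": 0, "ry": 0, "rz": 0, "jaw": 0.1},
])

```text
time_s: 3.53
ee_pos: [0.5246, -0.202, 0.1103]
ee_rot: [0.175, 0.688, 0.171, -0.683]
force: [0.9, 0.7, 0.8]
gripper_width: 0.0155
```

```bash
python3 -c "
from h import *
t=np.array([.476,.0275]); u=np.array([np.cos(np.radians(33)),np.sin(np.radians(33))])
print(t+.022*u,t-.022*u)
goal([*(t+.022*u),.10],33)
im,d,c=snap('side')
save('c2.png',cv2.resize(im[190:250,270:340],(560,480),interpolation=cv2.INTER_CUBIC)); print(proj(c,manip.sense()['ee_pos']))"
```

```text
[0.49445075 0.03948206] [0.45754925 0.01551794]
{'pos': array([ 0.5246, -0.202 ,  0.1103]), 'yaw': np.float64(-61.7), 'q': array([-0.39,  0.5 ,  1.85, -0.  ,  0.78,  0.69]), 't': 3.53, 'w': 0.0155, 'F': array([0.9, 0.7, 0.8]), 'tilt': np.float64(0.48)}
xyz [ 0.0093 -0.227  -0.088 ] rxyz [-9.468e+01  8.000e-02 -5.400e-01] toyaw 33 rows>= 14.0
[[308.26079208 221.43863618]]
```

View pics/c2.png

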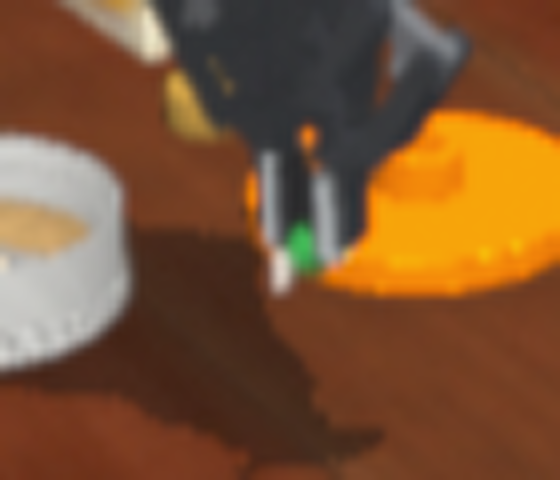

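Green sweet held at the tips (crop 300,245). Moving to the tin's +x pocket.

Call:
jog_arm([
  {"x": 0, "y": -0.016, "z": -0.006, "rx": -6, "ry": 0, "rz": 0, "jaw": 0.1},
  {"x": 0, "y": -0.032, "z": -0.012, "rx": -13, "ry": 0, "rz": 0, "jaw": 0.1},
  {"x": 0, "y": -0.048, "z": -0.018, "rx": -20, "ry": 0, "rz": 0, "jaw": 0.1},
  {"x": 0, "y": -0.064, "z": -0.025, "rx": -27, "ry": 0, "rz": 0, "jaw": 0.1},
  {"x": 0, "y": -0.08, "z": -0.031, "rx": -34, "ry": 0, "rz": 0, "jaw": 0.1},
  {"x": 0, "y": -0.096, "z": -0.037, "rx": -41, "ry": 0, "rz": 0, "jaw": 0.1},
  {"x": 0, "y": -0.112, "z": -0.043, "rx": -48, "ry": 0, "rz": 0, "jaw": 0.1},
  {"x": 0, "y": -0.128, "z": -0.05, "rx": -55, "ry": 0, "rz": 0, "jaw": 0.1},
])

```text
time_s: 4.25
ee_pos: [0.5039, -0.0636, 0.1044]
ee_rot: [-0.471, -0.526, -0.472, 0.527]
force: [-0.5, -0.4, -1.0]
gripper_width: 0.0152
```

```bash
python3 -c "
from h import *
goal([.4945,.0395,.09],33)"
```

```text
{'pos': array([ 0.5039, -0.0636,  0.1044]), 'yaw': np.float64(-6.3), 'q': array([-0.15,  0.45,  1.97, -0.  ,  0.73, -0.04]), 't': 4.25, 'w': 0.0152, 'F': array([-0.5, -0.4, -1. ]), 'tilt': np.float64(0.1)}
xyz [ 0.0144 -0.0207 -0.1014] rxyz [-39.34  -0.04   0.1 ] toyaw 33 rows>= 6.0
```

Call:
jog_arm([
  {"x": 0.002, "y": -0.003, "z": -0.016, "rx": -6, "ry": 0, "rz": 0, "jaw": 0.1},
  {"x": 0.004, "y": -0.006, "z": -0.033, "rx": -13, "ry": 0, "rz": 0, "jaw": 0.1},
  {"x": 0.006, "y": -0.01, "z": -0.05, "rx": -20, "ry": 0, "rz": 0, "jaw": 0.1},
  {"x": 0.008, "y": -0.014, "z": -0.067, "rx": -27, "ry": 0, "rz": 0, "jaw": 0.1},
  {"x": 0.011, "y": -0.018, "z": -0.084, "rx": -34, "ry": 0, "rz": 0, "jaw": 0.1},
  {"x": 0.014, "y": -0.021, "z": -0.101, "rx": -39.3, "ry": 0, "rz": 0, "jaw": 0.1},
  {"x": 0.014, "y": -0.021, "z": -0.101, "rx": -39.3, "ry": 0, "rz": 0, "jaw": 0.1},
  {"x": 0.014, "y": -0.021, "z": -0.101, "rx": -39.3, "ry": 0, "rz": 0, "jaw": 0.1},
])

```text
time_s: 4.92
ee_pos: [0.4952, 0.0388, 0.0905]
ee_rot: [0.62, 0.339, 0.621, -0.34]
force: [-0.3, -0.5, 0.1]
gripper_width: 0.0155
```

```bash
python3 -c "
from h import *
goal([.4945,.0395,.024],33)"
```

```text
{'pos': array([0.4952, 0.0388, 0.0905]), 'yaw': np.float64(32.6), 'q': array([ 0.05,  0.46,  2.  , -0.  ,  0.68, -0.51]), 't': 4.92, 'w': 0.0155, 'F': array([-0.3, -0.5,  0.1]), 'tilt': np.float64(0.09)}
xyz [ 0.0665 -0.0001 -0.0009] rxyz [-0.39 -0.04  0.08] toyaw 33 rows>= 2.0
```

Call:
jog_arm([
  {"x": 0.03, "y": 0, "z": -0.001, "rx": -0.4, "ry": 0, "rz": 0, "jaw": 0.1},
  {"x": 0.055, "y": 0, "z": -0.001, "rx": -0.4, "ry": 0, "rz": 0, "jaw": 0.1},
  {"x": 0.066, "y": 0, "z": -0.001, "rx": -0.4, "ry": 0, "rz": 0, "jaw": 0.1},
  {"x": 0.066, "y": 0, "z": -0.001, "rx": -0.4, "ry": 0, "rz": 0, "jaw": 0.1},
  {"x": 0.066, "y": 0, "z": -0.001, "rx": -0.4, "ry": 0, "rz": 0, "jaw": 0.33},
  {"x": 0.066, "y": 0, "z": -0.001, "rx": -0.4, "ry": 0, "rz": 0, "jaw": 0.33},
  {"x": 0.066, "y": 0, "z": -0.001, "rx": -0.4, "ry": 0, "rz": 0, "jaw": 0.33},
  {"x": 0.056, "y": 0, "z": -0.001, "rx": -0.4, "ry": 0, "rz": 0, "jaw": 0.33},
])

```text
time_s: 5.58
ee_pos: [0.495, 0.0391, 0.0355]
ee_rot: [0.621, 0.337, 0.622, -0.338]
force: [-0.5, 0.2, -0.4]
gripper_width: 0.0278
```

Call:
jog_arm([
  {"x": -0.04, "y": 0, "z": 0, "rx": 0, "ry": 0, "rz": 0, "jaw": 0.33},
  {"x": -0.08, "y": 0, "z": 0, "rx": 0, "ry": 0, "rz": 0, "jaw": 0.6},
  {"x": -0.08, "y": 0.03, "z": 0.03, "rx": 6, "ry": 0, "rz": 0, "jaw": 0.6},
  {"x": -0.08, "y": 0.06, "z": 0.06, "rx": 12, "ry": 0, "rz": 0, "jaw": 0.6},
  {"x": -0.08, "y": 0.09, "z": 0.09, "rx": 18, "ry": 0, "rz": 0, "jaw": 0.6},
])

```text
time_s: 6.0
ee_pos: [0.6201, 0.0131, 0.1196]
ee_rot: [0.562, 0.433, 0.559, -0.431]
force: [1.4, -0.3, -0.0]
gripper_width: 0.0514
```

```bash
python3 -c "
from h import *
goal([.421,-.2935,.10],-39.4)
im,d,c=snap('top'); np.savez('top1.npz',im=im,d=d); im2,d2,c2=snap('side')
hs=cv2.cvtColor(im,cv2.COLOR_RGB2HSV).astype(int)
x=cloud(c,d); m=(hs[...,1]>120)&(abs(hs[...,0]-60)<18); m[:235]=0;m[310:]=0;m[:,:205]=0;m[:,280:]=0
if m.any(): p=np.argwhere(m)[:,::-1].mean(0); print(m.sum(),p,atz(c,[p],.017),x[m].mean(0))
save('c3.png',np.hstack([cv2.resize(im[228:308,200:280],(400,400),interpolation=cv2.INTER_CUBIC),cv2.resize(im2[190:250,230:290],(400,400),interpolation=cv2.INTER_CUBIC)]))"
```

```text
{'pos': array([0.6201, 0.0131, 0.1196]), 'yaw': np.float64(14.8), 'q': array([ 0.  ,  0.55,  1.71, -0.  ,  0.87, -0.26]), 't': 6.0, 'w': 0.0514, 'F': array([ 1.4, -0.3, -0. ]), 'tilt': np.float64(0.31)}
xyz [ 0.0186 -0.2707  0.2458] rxyz [54.15 -0.07 -0.31] toyaw -39.4 rows>= 9.0
36 [237.72222222 260.94444444] [[0.49592544 0.03601491 0.017     ]] [0.48927286 0.02819638 0.06712637]
```

Call:
jog_arm([
  {"x": 0, "y": -0.028, "z": 0.026, "rx": 6, "ry": 0, "rz": 0, "jaw": 0.6},
  {"x": 0, "y": -0.056, "z": 0.052, "rx": 12, "ry": 0, "rz": 0, "jaw": 0.6},
  {"x": 0, "y": -0.084, "z": 0.078, "rx": 18, "ry": 0, "rz": 0, "jaw": 0.6},
  {"x": 0, "y": -0.112, "z": 0.104, "rx": 24, "ry": 0, "rz": 0, "jaw": 0.6},
  {"x": 0, "y": -0.14, "z": 0.13, "rx": 30, "ry": 0, "rz": 0, "jaw": 0.6},
  {"x": 0.005, "y": -0.168, "z": 0.156, "rx": 36, "ry": 0, "rz": 0, "jaw": 0.6},
  {"x": 0.01, "y": -0.196, "z": 0.182, "rx": 42, "ry": 0, "rz": 0, "jaw": 0.6},
  {"x": 0.015, "y": -0.224, "z": 0.208, "rx": 48, "ry": 0, "rz": 0, "jaw": 0.6},
])

```text
time_s: 6.77
ee_pos: [0.454, -0.2468, 0.1016]
ee_rot: [0.337, 0.622, 0.336, -0.622]
force: [0.9, -0.2, 0.7]
gripper_width: 0.0516
```

```bash
python3 -c "
from h import *
goal([.421,-.2935,.007],-39.4)
im,d,c=snap('top'); np.savez('top1.npz',im=im,d=d); im2,d2,c2=snap('side')
hs=cv2.cvtColor(im,cv2.COLOR_RGB2HSV).astype(int)
x=cloud(c,d); m=(hs[...,1]>120)&(abs(hs[...,0]-60)<18); m[:235]=0;m[310:]=0;m[:,:205]=0;m[:,280:]=0
if m.any(): p=np.argwhere(m)[:,::-1].mean(0); print(m.sum(),p,atz(c,[p],.02),x[m].mean(0))
save('c3.png',np.hstack([cv2.resize(im[228:308,200:280],(400,400),interpolation=cv2.INTER_CUBIC),cv2.resize(im2[190:250,230:290],(400,400),interpolation=cv2.INTER_CUBIC)]))"
```

```text
{'pos': array([ 0.454 , -0.2468,  0.1016]), 'yaw': np.float64(-33.2), 'q': array([-0.52,  0.46,  1.95, -0.  ,  0.73,  0.06]), 't': 6.77, 'w': 0.0516, 'F': array([ 0.9, -0.2,  0.7]), 'tilt': np.float64(0.08)}
xyz [ 0.0946 -0.0021  0.0571] rxyz [ 6.17 -0.01 -0.08] toyaw -39.4 rows>= 3.0
48 [236.77083333 261.125     ] [[0.49511052 0.03804405 0.02      ]] [0.49129218 0.03363065 0.04927304]
```

View pics/c3.png

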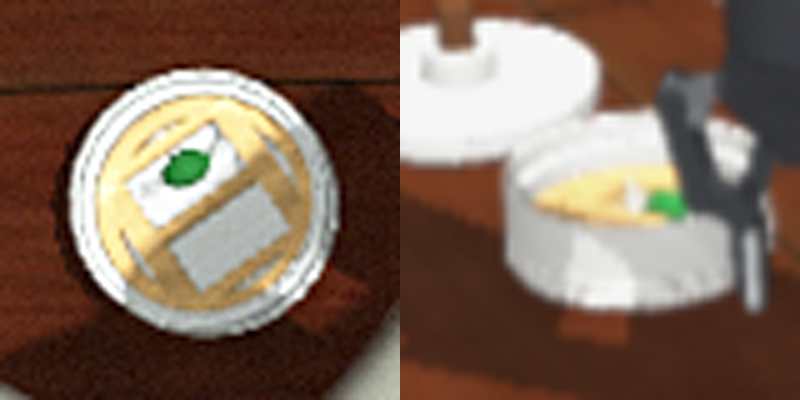

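The green sweet lies centred in the upper pocket (crop 187,167). Now the red one.

Call:
jog_arm([
  {"x": 0, "y": -0.001, "z": 0.03, "rx": 6, "ry": 0, "rz": 0, "jaw": 0.6},
  {"x": 0, "y": -0.002, "z": 0.057, "rx": 6, "ry": 0, "rz": 0, "jaw": 0.6},
  {"x": 0.03, "y": -0.002, "z": 0.057, "rx": 6, "ry": 0, "rz": 0, "jaw": 0.6},
  {"x": 0.06, "y": -0.002, "z": 0.057, "rx": 6, "ry": 0, "rz": 0, "jaw": 0.6},
  {"x": 0.085, "y": -0.002, "z": 0.057, "rx": 6, "ry": 0, "rz": 0, "jaw": 0.6},
  {"x": 0.094, "y": -0.002, "z": 0.057, "rx": 6, "ry": 0, "rz": 0, "jaw": 0.6},
  {"x": 0.094, "y": -0.002, "z": 0.057, "rx": 6, "ry": 0, "rz": 0, "jaw": 0.6},
  {"x": 0.094, "y": -0.002, "z": 0.057, "rx": 6, "ry": 0, "rz": 0, "jaw": 0.1},
])

```text
time_s: 7.53
ee_pos: [0.4229, -0.2921, 0.0071]
ee_rot: [0.305, 0.638, 0.305, -0.638]
force: [-0.5, 0.4, 0.4]
gripper_width: 0.0402
```

Call:
jog_arm([
  {"x": 0, "y": 0, "z": 0, "rx": 0, "ry": 0, "rz": 0, "jaw": 0.1},
  {"x": 0, "y": 0, "z": 0, "rx": 0, "ry": 0, "rz": 0, "jaw": 0.1},
  {"x": 0, "y": 0, "z": 0, "rx": 0, "ry": 0, "rz": 0, "jaw": 0.1},
  {"x": 0, "y": 0, "z": 0, "rx": 0, "ry": 0, "rz": 0, "jaw": 0.1},
  {"x": 0, "y": 0, "z": 0, "rx": 0, "ry": 0, "rz": 0, "jaw": 0.1},
])

```text
time_s: 7.95
ee_pos: [0.4236, -0.2929, 0.0082]
ee_rot: [0.305, 0.639, 0.304, -0.638]
force: [-0.2, 1.8, 7.4]
gripper_width: 0.0154
```

```bash
python3 -c "
from h import *
goal([.4575,.0155,.10],33)"
```

```text
{'pos': array([ 0.4236, -0.2929,  0.0082]), 'yaw': np.float64(-39.0), 'q': array([-0.63,  0.63,  1.97,  0.  ,  0.53,  0.05]), 't': 7.95, 'w': 0.0154, 'F': array([-0.2,  1.8,  7.4]), 'tilt': np.float64(0.16)}
xyz [-0.0922 -0.1673 -0.2611] rxyz [-71.96   0.08  -0.15] toyaw 33 rows>= 11.0
```

Call:
jog_arm([
  {"x": -0.035, "y": 0, "z": 0, "rx": 0, "ry": 0, "rz": 0, "jaw": 0.1},
  {"x": -0.07, "y": -0.01, "z": -0.015, "rx": -5, "ry": 0, "rz": 0, "jaw": 0.1},
  {"x": -0.092, "y": -0.027, "z": -0.042, "rx": -12, "ry": 0, "rz": 0, "jaw": 0.1},
  {"x": -0.092, "y": -0.047, "z": -0.073, "rx": -19, "ry": 0, "rz": 0, "jaw": 0.1},
  {"x": -0.092, "y": -0.067, "z": -0.104, "rx": -26, "ry": 0, "rz": 0, "jaw": 0.1},
  {"x": -0.092, "y": -0.087, "z": -0.135, "rx": -33, "ry": 0, "rz": 0, "jaw": 0.1},
  {"x": -0.092, "y": -0.107, "z": -0.167, "rx": -40, "ry": 0, "rz": 0, "jaw": 0.1},
  {"x": -0.092, "y": -0.127, "z": -0.198, "rx": -47, "ry": 0, "rz": 0, "jaw": 0.1},
])

```text
time_s: 8.62
ee_pos: [0.4489, -0.0569, 0.0998]
ee_rot: [0.536, 0.463, 0.534, -0.462]
force: [0.7, 0.2, -0.5]
gripper_width: 0.0152
```

```bash
python3 -c "
from h import *
goal([.4575,.0155,.09],33)"
```

```text
{'pos': array([ 0.4489, -0.0569,  0.0998]), 'yaw': np.float64(8.4), 'q': array([-0.15,  0.4 ,  2.09,  0.  ,  0.65, -0.3 ]), 't': 8.62, 'w': 0.0152, 'F': array([ 0.7,  0.2, -0.5]), 'tilt': np.float64(0.16)}
xyz [ 0.0098  0.019  -0.0704] rxyz [-24.64   0.08  -0.14] toyaw 33 rows>= 4.0
```

Call:
jog_arm([
  {"x": 0.002, "y": 0.005, "z": -0.017, "rx": -6, "ry": 0, "rz": 0, "jaw": 0.1},
  {"x": 0.004, "y": 0.01, "z": -0.035, "rx": -12, "ry": 0, "rz": 0, "jaw": 0.1},
  {"x": 0.006, "y": 0.015, "z": -0.053, "rx": -18, "ry": 0, "rz": 0, "jaw": 0.1},
  {"x": 0.009, "y": 0.019, "z": -0.069, "rx": -24.5, "ry": 0, "rz": 0, "jaw": 0.1},
  {"x": 0.009, "y": 0.019, "z": -0.069, "rx": -24.5, "ry": 0, "rz": 0, "jaw": 0.1},
  {"x": 0.009, "y": 0.019, "z": -0.069, "rx": -24.5, "ry": 0, "rz": 0, "jaw": 0.1},
])

```text
time_s: 9.12
ee_pos: [0.4578, 0.0129, 0.0901]
ee_rot: [0.62, 0.34, 0.62, -0.34]
force: [0.1, 0.5, 0.2]
gripper_width: 0.0146
```

```bash
python3 -c "
from h import *
goal([.4575,.0155,.025],33)"
```

```text
{'pos': array([0.4578, 0.0129, 0.0901]), 'yaw': np.float64(32.5), 'q': array([ 0.  ,  0.42,  2.08, -0.  ,  0.64, -0.56]), 't': 9.12, 'w': 0.0146, 'F': array([0.1, 0.5, 0.2]), 'tilt': np.float64(0.08)}
xyz [ 0.0651  0.001  -0.0024] rxyz [-0.49  0.05 -0.06] toyaw 33 rows>= 2.0
```

Call:
jog_arm([
  {"x": 0.02, "y": 0.001, "z": -0.0045, "rx": -0.5, "ry": 0, "rz": 0, "jaw": 0.1},
  {"x": 0.05, "y": 0.001, "z": -0.0045, "rx": -0.5, "ry": 0, "rz": 0, "jaw": 0.1},
  {"x": 0.065, "y": 0.001, "z": -0.0045, "rx": -0.5, "ry": 0, "rz": 0, "jaw": 0.1},
  {"x": 0.065, "y": 0.001, "z": -0.0045, "rx": -0.5, "ry": 0, "rz": 0, "jaw": 0.1},
  {"x": 0.065, "y": 0.001, "z": -0.0045, "rx": -0.5, "ry": 0, "rz": 0, "jaw": 0.33},
  {"x": 0.065, "y": 0.001, "z": -0.0045, "rx": -0.5, "ry": 0, "rz": 0, "jaw": 0.33},
  {"x": 0.065, "y": 0.001, "z": -0.0045, "rx": -0.5, "ry": 0, "rz": 0, "jaw": 0.33},
  {"x": 0.055, "y": 0.001, "z": -0.0045, "rx": -0.5, "ry": 0, "rz": 0, "jaw": 0.33},
])

```text
time_s: 9.78
ee_pos: [0.4557, 0.0165, 0.0347]
ee_rot: [0.621, 0.337, 0.621, -0.338]
force: [0.6, -0.2, -0.2]
gripper_width: 0.0281
```

Call:
jog_arm([
  {"x": -0.035, "y": 0, "z": 0, "rx": 0, "ry": 0, "rz": 0, "jaw": 0.33},
  {"x": -0.07, "y": 0, "z": 0, "rx": 0, "ry": 0, "rz": 0, "jaw": 0.6},
  {"x": -0.1, "y": 0, "z": 0, "rx": 0, "ry": 0, "rz": 0, "jaw": 0.6},
])

```text
time_s: 10.03
ee_pos: [0.456, 0.0166, 0.1373]
ee_rot: [0.622, 0.338, 0.621, -0.337]
force: [0.9, -0.5, -0.3]
gripper_width: 0.0502
```

```bash
python3 -c "
from h import *
for y in (33,0): goal([.457,.2285,.14],y)"
```

```text
{'pos': array([0.456 , 0.0166, 0.1373]), 'yaw': np.float64(33.0), 'q': array([ 0.01,  0.33,  2.06, -0.  ,  0.75, -0.57]), 't': 10.03, 'w': 0.0502, 'F': array([ 0.9, -0.5, -0.3]), 'tilt': np.float64(0.08)}
xyz [-0.0027  0.1162 -0.1771] rxyz [ 0.    0.04 -0.06] toyaw 33 rows>= 6.0
{'pos': array([0.456 , 0.0166, 0.1373]), 'yaw': np.float64(33.0), 'q': array([ 0.01,  0.33,  2.06, -0.  ,  0.75, -0.57]), 't': 10.03, 'w': 0.0502, 'F': array([ 0.9, -0.5, -0.3]), 'tilt': np.float64(0.08)}
xyz [-0.0027  0.1162 -0.1771] rxyz [ 3.3e+01  2.0e-02 -8.0e-02] toyaw 0 rows>= 6.0
```

Call:
jog_arm([
  {"x": 0, "y": 0.019, "z": -0.029, "rx": 0, "ry": 0, "rz": 0, "jaw": 0.6},
  {"x": 0, "y": 0.039, "z": -0.059, "rx": 0, "ry": 0, "rz": 0, "jaw": 0.6},
  {"x": 0, "y": 0.058, "z": -0.089, "rx": 0, "ry": 0, "rz": 0, "jaw": 0.6},
  {"x": 0, "y": 0.078, "z": -0.119, "rx": 0, "ry": 0, "rz": 0, "jaw": 0.6},
  {"x": 0, "y": 0.097, "z": -0.148, "rx": 0, "ry": 0, "rz": 0, "jaw": 0.6},
  {"x": 0, "y": 0.116, "z": -0.177, "rx": 0, "ry": 0, "rz": 0, "jaw": 0.6},
  {"x": 0, "y": 0.116, "z": -0.177, "rx": 0, "ry": 0, "rz": 0, "jaw": 0.6},
  {"x": 0, "y": 0.116, "z": -0.177, "rx": 0, "ry": 0, "rz": 0, "jaw": 0.6},
])

```text
time_s: 10.7
ee_pos: [0.4568, 0.23, 0.1357]
ee_rot: [0.622, 0.337, 0.622, -0.336]
force: [-0.6, -0.5, -0.1]
gripper_width: 0.0512
```

```bash
python3 -c "
from h import *
goal([.457,.2285,.043],33)
im,d,c=snap('top'); im2,d2,c2=snap('side'); np.savez('s2.npz',im=im,im2=im2,d=d,d2=d2)
hs=cv2.cvtColor(im,cv2.COLOR_RGB2HSV).astype(int)
M=(hs[...,1]>120)
B=np.zeros(M.shape,bool);B[235:310,205:280]=1
t=np.array([.476,.0275]);u=np.array([np.cos(np.radians(33)),np.sin(np.radians(33))]);v=np.array([-u[1],u[0]])
X=cloud(c,d)
for n,m in(('green',M&(abs(hs[...,0]-60)<18)&B),('red',M&((hs[...,0]<6)|(hs[...,0]>172))&(hs[...,2]>120)&B)):
    if m.any():
        p=np.argwhere(m)[:,::-1].mean(0); q=atz(c,[p],.02)[0]; print(n,m.sum(),p,q,'tin frame',(q[:2]-t)@u,(q[:2]-t)@v,np.median(X[m],0))
save('c4.png',np.hstack([cv2.resize(im[228:308,200:280],(400,400),interpolation=cv2.INTER_CUBIC),cv2.resize(im2[150:250,200:300],(400,400),interpolation=cv2.INTER_CUBIC)]))
print(proj(c2,manip.sense()['ee_pos']),proj(c2,[.457,.2285,.063]))"
```

```text
{'pos': array([0.4568, 0.23  , 0.1357]), 'yaw': np.float64(33.2), 'q': array([ 0.44,  0.4 ,  1.95, -0.  ,  0.79, -0.14]), 't': 10.7, 'w': 0.0512, 'F': array([-0.6, -0.5, -0.1]), 'tilt': np.float64(0.11)}
xyz [ 0.0927 -0.0008  0.0013] rxyz [ 0.2   0.02 -0.11] toyaw 33 rows>= 3.0
green 48 [236.77083333 261.125     ] [0.49511052 0.03804405 0.02      ] tin frame 0.02177013260981373 -0.0015653483471037238 [0.49562384 0.03734996 0.02035352]
red 50 [246.46 275.74] [0.45646153 0.01307422 0.02      ] tin frame -0.024243183142625423 -0.0014570670157945482 [0.45604202 0.01285856 0.01798904]
[[235.71649981 170.99418006]] [[237.54408234 189.8519831 ]]
```

View pics/c4.png

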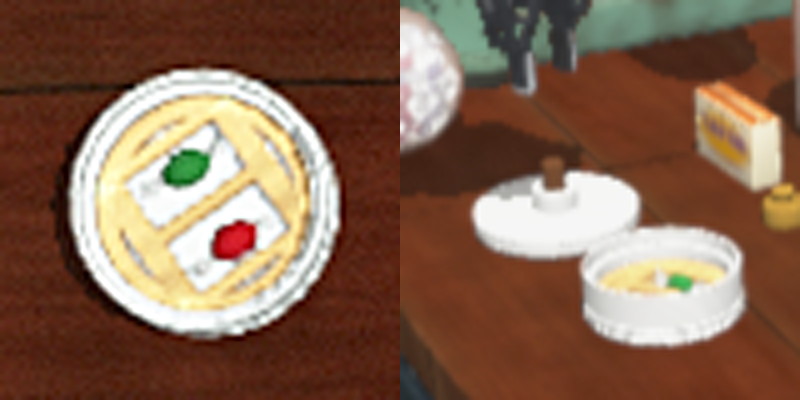

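Both sweets are in their pockets: tin frame x +22 and −24 mm, y −1.5 mm. The knob is seen at crop (553,157), which is pixel (238,189), against a predicted (237.5,190). Down onto the knob.

Call:
jog_arm([
  {"x": 0.03, "y": -0.001, "z": 0.001, "rx": 0, "ry": 0, "rz": 0, "jaw": 0.6},
  {"x": 0.06, "y": -0.001, "z": 0.001, "rx": 0, "ry": 0, "rz": 0, "jaw": 0.6},
  {"x": 0.082, "y": -0.001, "z": 0.001, "rx": 0, "ry": 0, "rz": 0, "jaw": 0.6},
  {"x": 0.092, "y": -0.001, "z": 0.001, "rx": 0, "ry": 0, "rz": 0, "jaw": 0.6},
  {"x": 0.092, "y": -0.001, "z": 0.001, "rx": 0, "ry": 0, "rz": 0, "jaw": 0.6},
])

```text
time_s: 11.22
ee_pos: [0.4551, 0.2251, 0.0407]
ee_rot: [0.62, 0.337, 0.622, -0.339]
force: [0.3, 0.4, -0.3]
gripper_width: 0.0513
```

Call:
jog_arm([
  {"x": 0, "y": 0, "z": 0, "rx": 0, "ry": 0, "rz": 0, "jaw": 0.1},
  {"x": 0, "y": 0, "z": 0, "rx": 0, "ry": 0, "rz": 0, "jaw": 0.1},
  {"x": 0, "y": 0, "z": 0, "rx": 0, "ry": 0, "rz": 0, "jaw": 0.1},
  {"x": 0, "y": 0, "z": 0, "rx": 0, "ry": 0, "rz": 0, "jaw": 0.1},
  {"x": 0, "y": 0, "z": 0, "rx": 0, "ry": 0, "rz": 0, "jaw": 0.1},
  {"x": 0, "y": 0, "z": 0, "rx": 0, "ry": 0, "rz": 0, "jaw": 0.1},
])

```text
time_s: 11.72
ee_pos: [0.4574, 0.2271, 0.0439]
ee_rot: [0.622, 0.338, 0.621, -0.337]
force: [-0.5, -2.7, 8.2]
gripper_width: 0.0177
```

```bash
python3 -c "
from h import *
goal([.457,.2285,.043],33)"
```

```text
{'pos': array([0.4574, 0.2271, 0.0439]), 'yaw': np.float64(33.0), 'q': array([ 0.44,  0.56,  1.98, -0.  ,  0.6 , -0.14]), 't': 11.72, 'w': 0.0177, 'F': array([-0.5, -2.7,  8.2]), 'tilt': np.float64(0.14)}
xyz [ 0.0009  0.0004 -0.0014] rxyz [ 0.03  0.04 -0.14] toyaw 33 rows>= 1.0
```

Call:
jog_arm([
  {"x": -0.005, "y": 0, "z": 0, "rx": 0, "ry": 0, "rz": 0, "jaw": 0.1},
  {"x": -0.015, "y": 0, "z": 0, "rx": 0, "ry": 0, "rz": 0, "jaw": 0.1},
  {"x": -0.03, "y": 0, "z": 0, "rx": 0, "ry": 0, "rz": 0, "jaw": 0.1},
  {"x": -0.05, "y": 0, "z": 0, "rx": 0, "ry": 0, "rz": 0, "jaw": 0.1},
  {"x": -0.07, "y": 0, "z": 0, "rx": 0, "ry": 0, "rz": 0, "jaw": 0.1},
  {"x": -0.08, "y": 0, "z": 0, "rx": 0, "ry": 0, "rz": 0, "jaw": 0.1},
  {"x": -0.08, "y": 0, "z": 0, "rx": 0, "ry": 0, "rz": 0, "jaw": 0.1},
  {"x": -0.08, "y": 0, "z": 0, "rx": 0, "ry": 0, "rz": 0, "jaw": 0.1},
])

```text
time_s: 12.38
ee_pos: [0.4566, 0.2271, 0.1229]
ee_rot: [0.622, 0.338, 0.621, -0.337]
force: [-0.1, -0.5, -3.8]
gripper_width: 0.0177
```

```bash
python3 -c "
from h import *
for i in range(3): goal([.476,.0275,.13],33)
im,d,c=snap('top'); im2,d2,c2=snap('side'); np.savez('s3.npz',im=im,im2=im2,d=d,d2=d2)
save('c5.png',cv2.resize(im2[130:250,200:300],(500,600),interpolation=cv2.INTER_CUBIC))"
```

```text
{'pos': array([0.4566, 0.2271, 0.1229]), 'yaw': np.float64(33.0), 'q': array([ 0.44,  0.42,  1.96,  0.  ,  0.77, -0.14]), 't': 12.38, 'w': 0.0177, 'F': array([-0.1, -0.5, -3.8]), 'tilt': np.float64(0.09)}
xyz [-0.0072 -0.0925  0.1779] rxyz [ 0.02  0.01 -0.09] toyaw 33 rows>= 5.0
{'pos': array([0.4566, 0.2271, 0.1229]), 'yaw': np.float64(33.0), 'q': array([ 0.44,  0.42,  1.96,  0.  ,  0.77, -0.14]), 't': 12.38, 'w': 0.0177, 'F': array([-0.1, -0.5, -3.8]), 'tilt': np.float64(0.09)}
xyz [-0.0072 -0.0925  0.1779] rxyz [ 0.02  0.01 -0.09] toyaw 33 rows>= 5.0
{'pos': array([0.4566, 0.2271, 0.1229]), 'yaw': np.float64(33.0), 'q': array([ 0.44,  0.42,  1.96,  0.  ,  0.77, -0.14]), 't': 12.38, 'w': 0.0177, 'F': array([-0.1, -0.5, -3.8]), 'tilt': np.float64(0.09)}
xyz [-0.0072 -0.0925  0.1779] rxyz [ 0.02  0.01 -0.09] toyaw 33 rows>= 5.0
```

View pics/c5.png

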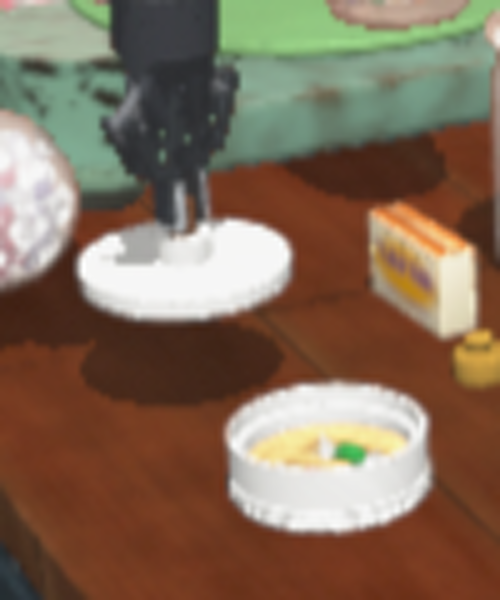

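Fz −3.8 N matches the 0.4 kg of both lids, and they hang level at crop (185,268). Carry them over the tin.

Call:
jog_arm([
  {"x": -0.003, "y": -0.011, "z": 0.022, "rx": 0, "ry": 0, "rz": 0, "jaw": 0.1},
  {"x": -0.007, "y": -0.028, "z": 0.053, "rx": 0, "ry": 0, "rz": 0, "jaw": 0.1},
  {"x": -0.007, "y": -0.044, "z": 0.084, "rx": 0, "ry": 0, "rz": 0, "jaw": 0.1},
  {"x": -0.007, "y": -0.06, "z": 0.115, "rx": 0, "ry": 0, "rz": 0, "jaw": 0.1},
  {"x": -0.007, "y": -0.076, "z": 0.146, "rx": 0, "ry": 0, "rz": 0, "jaw": 0.1},
  {"x": -0.007, "y": -0.087, "z": 0.167, "rx": 0, "ry": 0, "rz": 0, "jaw": 0.1},
  {"x": -0.007, "y": -0.092, "z": 0.177, "rx": 0, "ry": 0, "rz": 0, "jaw": 0.1},
  {"x": -0.007, "y": -0.092, "z": 0.177, "rx": 0, "ry": 0, "rz": 0, "jaw": 0.1},
])

```text
time_s: 13.15
ee_pos: [0.4753, 0.0265, 0.1284]
ee_rot: [0.62, 0.338, 0.621, -0.339]
force: [-0.3, 0.1, -4.0]
gripper_width: 0.0176
```

Call:
jog_arm([
  {"x": 0, "y": 0, "z": 0, "rx": 0, "ry": 0, "rz": 0, "jaw": 0.1},
  {"x": 0, "y": 0, "z": 0, "rx": 0, "ry": 0, "rz": 0, "jaw": 0.1},
])

```text
time_s: 13.32
ee_pos: [0.4754, 0.0292, 0.1288]
ee_rot: [0.621, 0.337, 0.622, -0.337]
force: [-0.5, -0.4, -3.4]
gripper_width: 0.0177
```

```bash
cat > lid.py <<'E'
from fit import *
s=manip.sense()
cs=manip.camera_info('side'); ct=manip.camera_info('top')
goal([.476,.0275,.13],33)
def both(zl):
    bs=(230,165,300,245)
    vs=[]
    for i in range(3):
        im,_,_=snap('side'); m=np.zeros(im.shape[:2],np.uint8); x0,y0,x1,y1=bs; m[y0:y1,x0:x1]=im[y0:y1,x0:x1].min(2)>110
        m[:203,285:]=0; m=filled(m)
    cv2.imwrite('pics/m.png',m*255)
    v=(cs,bs,m[y0:y1,x0:x1].astype(float))
    p0=s['ee_pos']+[0,0,-.027]+[0,0,0]
    r,f=fit([v],[OUT,TIN],[p0,[.476,.0275,0]]); print('outer lid',r[0].round(4),'tin',r[1].round(4),f)
both(0)
E
python3 lid.py
```

```text
{'pos': array([0.4754, 0.0292, 0.1288]), 'yaw': np.float64(33.0), 'q': array([ 0.04,  0.37,  2.02,  0.  ,  0.75, -0.54]), 't': 13.32, 'w': 0.0177, 'F': array([-0.5, -0.4, -3.4]), 'tilt': np.float64(0.07)}
xyz [-0.0012 -0.0004  0.0018] rxyz [ 0.04 -0.05  0.05] toyaw 33 rows>= 1.0
outer lid [0.4749 0.0304 0.1013] tin [ 0.4771  0.0281 -0.0007] 108.3921568627451
```

Call:
jog_arm([
  {"x": 0, "y": 0.0005, "z": 0.003, "rx": 0, "ry": 0, "rz": 0, "jaw": 0.1},
  {"x": 0.012, "y": 0.0005, "z": 0.003, "rx": 0, "ry": 0, "rz": 0, "jaw": 0.1},
  {"x": 0.024, "y": 0.0005, "z": 0.003, "rx": 0, "ry": 0, "rz": 0, "jaw": 0.1},
  {"x": 0.034, "y": 0.0005, "z": 0.003, "rx": 0, "ry": 0, "rz": 0, "jaw": 0.1},
  {"x": 0.034, "y": 0.0005, "z": 0.003, "rx": 0, "ry": 0, "rz": 0, "jaw": 0.1},
  {"x": 0.034, "y": 0.0005, "z": 0.003, "rx": 0, "ry": 0, "rz": 0, "jaw": 0.1},
])

```text
time_s: 13.97
ee_pos: [0.4774, 0.0264, 0.0949]
ee_rot: [0.621, 0.337, 0.622, -0.337]
force: [-0.2, 0.1, -2.9]
gripper_width: 0.0176
```

```bash
sed -i 's/bs=(230,165,300,245)/bs=(230,175,300,245)/' lid.py; python3 lid.py; python3 -c "
from h import *
for i in range(3): snap('side'); print(manip.sense()['ee_pos'].round(4))
im,d,c=snap('side'); im2,d,c=snap('top')
save('c6.png',np.hstack([cv2.resize(im[150:245,220:315],(390,390),interpolation=cv2.INTER_CUBIC),cv2.resize(im2[220:320,190:290],(390,390),interpolation=cv2.INTER_CUBIC)]))"
```

```text
{'pos': array([0.4774, 0.0264, 0.0949]), 'yaw': np.float64(33.0), 'q': array([ 0.03,  0.43,  2.03,  0.  ,  0.67, -0.55]), 't': 13.97, 'w': 0.0176, 'F': array([-0.2,  0.1, -2.9]), 'tilt': np.float64(0.08)}
xyz [-0.0351 -0.0006 -0.0018] rxyz [ 0.04 -0.04  0.07] toyaw 33 rows>= 1.0
outer lid [0.4782 0.0278 0.0677] tin [ 0.4763  0.0281 -0.0007] 69.4235294117647
[0.4783 0.0262 0.0958]
[0.4783 0.0262 0.0959]
[0.4782 0.0262 0.0958]
```

View pics/c6.png

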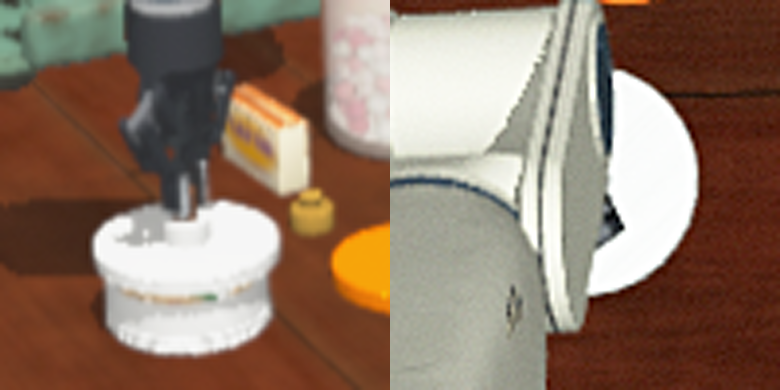

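Lids sit about 8 mm above the rim and about 1.5 mm too far in +x (side crop: plate centred near (187,250) over the tin near (188,320)). Correct that and go in slowly.

Call:
jog_arm([
  {"x": 0, "y": -0.0013, "z": -0.0008, "rx": 0, "ry": 0, "rz": 0, "jaw": 0.1},
  {"x": 0.003, "y": -0.0013, "z": -0.0008, "rx": 0, "ry": 0, "rz": 0, "jaw": 0.1},
  {"x": 0.006, "y": -0.0013, "z": -0.0008, "rx": 0, "ry": 0, "rz": 0, "jaw": 0.1},
  {"x": 0.009, "y": -0.0013, "z": -0.0008, "rx": 0, "ry": 0, "rz": 0, "jaw": 0.1},
  {"x": 0.011, "y": -0.0013, "z": -0.0008, "rx": 0, "ry": 0, "rz": 0, "jaw": 0.1},
  {"x": 0.012, "y": -0.0013, "z": -0.0008, "rx": 0, "ry": 0, "rz": 0, "jaw": 0.1},
  {"x": 0.012, "y": -0.0013, "z": -0.0008, "rx": 0, "ry": 0, "rz": 0, "jaw": 0.1},
])

```text
time_s: 14.95
ee_pos: [0.4761, 0.0261, 0.0829]
ee_rot: [0.621, 0.337, 0.622, -0.337]
force: [-0.7, -0.6, -3.8]
gripper_width: 0.0179
```

```bash
python3 -c "
from h import *
goal([.4768,.0263,.076],33)"
```

```text
{'pos': array([0.4761, 0.0261, 0.0829]), 'yaw': np.float64(33.0), 'q': array([ 0.03,  0.46,  2.04, -0.  ,  0.65, -0.55]), 't': 14.95, 'w': 0.0179, 'F': array([-0.7, -0.6, -3.8]), 'tilt': np.float64(0.04)}
xyz [0.0069 0.0007 0.0002] rxyz [ 0.02 -0.02  0.04] toyaw 33 rows>= 1.0
```

Call:
jog_arm([
  {"x": 0.002, "y": 0, "z": 0, "rx": 0, "ry": 0, "rz": 0, "jaw": 0.1},
  {"x": 0.004, "y": 0, "z": 0, "rx": 0, "ry": 0, "rz": 0, "jaw": 0.1},
  {"x": 0.006, "y": 0, "z": 0, "rx": 0, "ry": 0, "rz": 0, "jaw": 0.1},
  {"x": 0.007, "y": 0, "z": 0, "rx": 0, "ry": 0, "rz": 0, "jaw": 0.1},
  {"x": 0.007, "y": 0, "z": 0, "rx": 0, "ry": 0, "rz": 0, "jaw": 0.1},
])

```text
time_s: 15.37
ee_pos: [0.4762, 0.0261, 0.0761]
ee_rot: [0.621, 0.337, 0.622, -0.337]
force: [-1.2, 0.4, -3.8]
gripper_width: 0.0178
```

Call:
jog_arm([
  {"x": 0.001, "y": 0, "z": 0, "rx": 0, "ry": 0, "rz": 0, "jaw": 0.1},
  {"x": 0.002, "y": 0, "z": 0, "rx": 0, "ry": 0, "rz": 0, "jaw": 0.1},
  {"x": 0.002, "y": 0, "z": 0, "rx": 0, "ry": 0, "rz": 0, "jaw": 0.1},
])

```text
time_s: 15.62
ee_pos: [0.4763, 0.0262, 0.0758]
ee_rot: [0.622, 0.337, 0.621, -0.337]
force: [-6.1, -0.1, 18.4]
gripper_width: 0.0176
```

Contact at TCP z 0.0758, matching the expected 0.0439 + 0.032. Relax the push and check the height before letting go.

Call:
jog_arm([
  {"x": -0.0015, "y": 0, "z": 0, "rx": 0, "ry": 0, "rz": 0, "jaw": 0.1},
  {"x": -0.0015, "y": 0, "z": 0, "rx": 0, "ry": 0, "rz": 0, "jaw": 0.1},
])

```text
time_s: 15.78
ee_pos: [0.4766, 0.0261, 0.0763]
ee_rot: [0.622, 0.337, 0.621, -0.337]
force: [-0.2, 0.2, -3.7]
gripper_width: 0.018
```

```bash
python3 lid.py; python3 -c "
from h import *
im,d,c=snap('side')
save('c7.png',cv2.resize(im[165:245,230:310],(560,560),interpolation=cv2.INTER_CUBIC))"
```

```text
{'pos': array([0.4766, 0.0261, 0.0763]), 'yaw': np.float64(33.0), 'q': array([ 0.03,  0.47,  2.04, -0.  ,  0.63, -0.55]), 't': 15.78, 'w': 0.018, 'F': array([-0.2,  0.2, -3.7]), 'tilt': np.float64(0.06)}
xyz [-0.0537  0.0002 -0.0015] rxyz [ 0.02  0.03 -0.05] toyaw 33 rows>= 2.0
outer lid [0.4768 0.0265 0.0492] tin [ 0.4762  0.028  -0.0008] 65.75686274509803
```

View pics/c7.png

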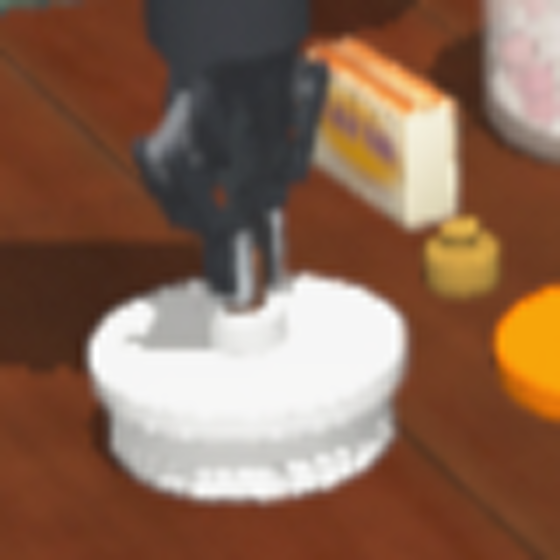

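Outer lid at z 0.049 (0.048 expected), level over the tin. Set it down the last half millimetre and release.

Call:
jog_arm([
  {"x": 0.0007, "y": 0, "z": 0, "rx": 0, "ry": 0, "rz": 0, "jaw": 0.1},
  {"x": 0.0007, "y": 0, "z": 0, "rx": 0, "ry": 0, "rz": 0, "jaw": 0.1},
  {"x": 0.0007, "y": 0, "z": 0, "rx": 0, "ry": 0, "rz": 0, "jaw": 0.1},
])

```text
time_s: 16.23
ee_pos: [0.4765, 0.0261, 0.0758]
ee_rot: [0.622, 0.337, 0.621, -0.337]
force: [-3.2, -0.2, 12.1]
gripper_width: 0.0175
```

Call:
jog_arm([
  {"x": 0, "y": 0, "z": 0, "rx": 0, "ry": 0, "rz": 0, "jaw": 0.7},
  {"x": 0, "y": 0, "z": 0, "rx": 0, "ry": 0, "rz": 0, "jaw": 0.7},
  {"x": 0, "y": 0, "z": 0, "rx": 0, "ry": 0, "rz": 0, "jaw": 0.7},
  {"x": 0, "y": 0, "z": 0, "rx": 0, "ry": 0, "rz": 0, "jaw": 0.7},
  {"x": 0, "y": 0, "z": 0, "rx": 0, "ry": 0, "rz": 0, "jaw": 0.7},
  {"x": 0, "y": 0, "z": 0, "rx": 0, "ry": 0, "rz": 0, "jaw": 0.7},
])

```text
time_s: 16.73
ee_pos: [0.4763, 0.0261, 0.075]
ee_rot: [0.621, 0.337, 0.622, -0.337]
force: [-0.5, 0.6, -0.6]
gripper_width: 0.0597
```

```bash
python3 lid.py
```

```text
{'pos': array([0.4763, 0.0261, 0.075 ]), 'yaw': np.float64(33.0), 'q': array([ 0.03,  0.47,  2.04,  0.  ,  0.63, -0.55]), 't': 16.73, 'w': 0.0597, 'F': array([-0.5,  0.6, -0.6]), 'tilt': np.float64(0.01)}
xyz [-0.055   0.0005 -0.0013] rxyz [ 0.02 -0.    0.  ] toyaw 33 rows>= 2.0
outer lid [0.477  0.027  0.0489] tin [ 0.4765  0.0275 -0.0011] 80.88235294117646
```

Call:
jog_arm([
  {"x": 0.007, "y": 0, "z": -0.001, "rx": 0, "ry": 0, "rz": 0, "jaw": 0.7},
  {"x": 0.014, "y": 0, "z": -0.001, "rx": 0, "ry": 0, "rz": 0, "jaw": 0.7},
  {"x": 0.02, "y": 0, "z": -0.001, "rx": 0, "ry": 0, "rz": 0, "jaw": 0.7},
  {"x": 0.02, "y": 0, "z": -0.001, "rx": 0, "ry": 0, "rz": 0, "jaw": 0.7},
  {"x": 0.02, "y": 0, "z": -0.001, "rx": 0, "ry": 0, "rz": 0, "jaw": 0.7},
])

```text
time_s: 17.3
ee_pos: [0.4752, 0.0269, 0.0544]
ee_rot: [0.621, 0.337, 0.622, -0.338]
force: [0.2, 1.5, 0.1]
gripper_width: 0.0595
```

Call:
jog_arm([
  {"x": 0, "y": 0, "z": 0, "rx": 0, "ry": 0, "rz": 0, "jaw": 0.3},
  {"x": 0, "y": 0, "z": 0, "rx": 0, "ry": 0, "rz": 0, "jaw": 0.3},
  {"x": 0, "y": 0, "z": 0, "rx": 0, "ry": 0, "rz": 0, "jaw": 0.3},
  {"x": 0, "y": 0, "z": 0, "rx": 0, "ry": 0, "rz": 0, "jaw": 0.3},
  {"x": 0, "y": 0, "z": 0, "rx": 0, "ry": 0, "rz": 0, "jaw": 0.3},
  {"x": 0, "y": 0, "z": 0, "rx": 0, "ry": 0, "rz": 0, "jaw": 0.3},
])

```text
time_s: 17.8
ee_pos: [0.4759, 0.027, 0.0556]
ee_rot: [0.622, 0.337, 0.621, -0.337]
force: [-2.3, 1.1, 5.6]
gripper_width: 0.0378
```

Collar gripped (width 38 mm). Lift straight up.

Call:
jog_arm([
  {"x": -0.003, "y": 0, "z": 0, "rx": 0, "ry": 0, "rz": 0, "jaw": 0.3},
  {"x": -0.008, "y": 0, "z": 0, "rx": 0, "ry": 0, "rz": 0, "jaw": 0.3},
  {"x": -0.016, "y": 0, "z": 0, "rx": 0, "ry": 0, "rz": 0, "jaw": 0.3},
  {"x": -0.026, "y": 0, "z": 0, "rx": 0, "ry": 0, "rz": 0, "jaw": 0.3},
  {"x": -0.036, "y": 0, "z": 0, "rx": 0, "ry": 0, "rz": 0, "jaw": 0.3},
  {"x": -0.046, "y": 0, "z": 0, "rx": 0, "ry": 0, "rz": 0, "jaw": 0.3},
  {"x": -0.056, "y": 0, "z": 0, "rx": 0, "ry": 0, "rz": 0, "jaw": 0.3},
  {"x": -0.066, "y": 0, "z": 0, "rx": 0, "ry": 0, "rz": 0, "jaw": 0.3},
])

```text
time_s: 18.47
ee_pos: [0.4759, 0.027, 0.1225]
ee_rot: [0.622, 0.337, 0.621, -0.337]
force: [0.6, 0.3, -2.6]
gripper_width: 0.0378
```

Call:
jog_arm([
  {"x": -0.012, "y": 0, "z": 0, "rx": 0, "ry": 0, "rz": 0, "jaw": 0.3},
  {"x": -0.024, "y": 0, "z": 0, "rx": 0, "ry": 0, "rz": 0, "jaw": 0.3},
  {"x": -0.036, "y": 0, "z": 0, "rx": 0, "ry": 0, "rz": 0, "jaw": 0.3},
  {"x": -0.044, "y": 0, "z": 0, "rx": 0, "ry": 0, "rz": 0, "jaw": 0.3},
  {"x": -0.05, "y": 0, "z": 0, "rx": 0, "ry": 0, "rz": 0, "jaw": 0.3},
  {"x": -0.05, "y": 0, "z": 0, "rx": 0, "ry": 0, "rz": 0, "jaw": 0.3},
  {"x": -0.05, "y": 0, "z": 0, "rx": 0, "ry": 0, "rz": 0, "jaw": 0.3},
  {"x": -0.05, "y": 0, "z": 0, "rx": 0, "ry": 0, "rz": 0, "jaw": 0.3},
])

```text
time_s: 19.13
ee_pos: [0.4753, 0.027, 0.1707]
ee_rot: [0.621, 0.337, 0.622, -0.337]
force: [0.3, -0.5, -1.4]
gripper_width: 0.0376
```

```bash
python3 -c "
from h import *
goal([.476,.0275,.18],33)
im,d,c=snap('side'); im2,_,_=snap('top')
P=cloud(c,d); m=(np.hypot(P[...,0]-.476,P[...,1]-.0275)<.06)&(P[...,2]>.025)&(P[...,2]<.05); print('disc z',m.sum(),np.median(P[m],0))
k=(np.hypot(P[...,0]-.476,P[...,1]-.0275)<.02)&(P[...,2]>.06)&(P[...,2]<.11); print('knob',k.sum(),np.median(P[k],0),P[k][:,2].max() if k.any() else 0)
save('c8.png',cv2.resize(im[125:245,220:320],(500,600),interpolation=cv2.INTER_CUBIC))"
```

```text
{'pos': array([0.4753, 0.027 , 0.1707]), 'yaw': np.float64(33.0), 'q': array([ 0.03,  0.3 ,  2.  ,  0.  ,  0.85, -0.54]), 't': 19.13, 'w': 0.0376, 'F': array([ 0.3, -0.5, -1.4]), 'tilt': np.float64(0.05)}
xyz [-0.0093  0.0009 -0.0001] rxyz [ 0.02 -0.03  0.04] toyaw 33 rows>= 1.0
disc z 337 [0.46726883 0.01875524 0.03887807]
knob 70 [0.47366518 0.02126675 0.08147916] 0.10006124358883084
```

View pics/c8.png

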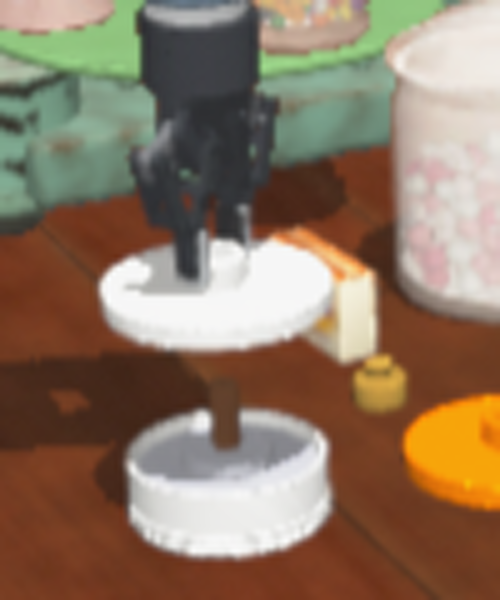

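The outer lid is held level and well clear at crop (218,290). The inner lid is seated in the tin with its knob upright at (225,410), and the bystanders are in place. Handing in.

```bash
python3 -c "
from h import *
print(manip.close_job())"
```

```text
the job is handed in; nothing more can be done
None
```

The job is handed in after about 19 s of the 72 s allowed; it gives no verdict.

- **Sweets:** the green and red sweets lie one in each pocket. Before the lids went on, they measured +22 mm and −24 mm along the tin's x and about −1.5 mm along y. The red one is therefore about 4 mm off its pocket centre, within the 12 mm limit.
- **Lids onto the tin:** I carried both lids by the knob and lowered them until they touched at TCP z 0.0758, where about 0.076 was expected. They were let go only while pressed down, and the outer lid then measured z 0.049 (nominal 0.048), about 1 mm off centre.
- **Outer lid:** it is held by its collar, level, about 0.115 m above its nested height. The weight on the gripper is about that of one lid.
- **Last picture:** the inner lid is seated with its knob upright (knob top about 0.10 by depth, 0.095 nominal), and the bystanders in view have not moved. I did not re-measure the sweets after the lid covered them.
- **Disagreements:**
  - The measured TCP position scattered by 1–3 mm while the arm was settling.
  - The finger width read about 2–4 mm less than the known sizes.
  - The first move call was refused because a row needs every key; it moved nothing.

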